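Square up a column of cartons from a sloping rack

TASK

Turn the keeper knob on the sloping rack until its yellow bar points up and down the slope, clear of both cartons, and leave it so. Then take the two cartons from the rack one at a time and stack them flat and squarely, edges flush, on the carton that stands on the table, so that three stand in one column. Set each down gently, do not drop it, do not shift the bottom carton, and leave the other things on the table where they are.

Things in the scene. Friction and masses are not known exactly. Their poses are not given: they have to be found in the camera images.
- rack: fixed plywood rack, 140 mm along the slope x 300 mm wide, on steel feet; origin on the table under its centre; x points away from the robot's side, y across it, z up. Its flat board rises 25 degrees from horizontal toward +x; the middle of the board's upper face is 85 mm above the origin. An aluminium lip stands 10 mm above the board along the low edge. The two cartons lie on it about 85 mm to either side (rack y) of the keeper's pivot.
- keeper (a joint): angle (rad) of the keeper bar on its pivot, which is square to the board at the middle of the board; positive is anticlockwise seen looking square onto the board from the robot's side. 0: the bar lies across the rack (along rack y) over the inner edges of both cartons; +1.57 or -1.57 (stops, either will do): it lies straight up and down the slope, clear of both. Stiff (about 0.06 N m); it stays where it is left.
- keeper_grip (a point): point on the keeper's pivot axis in the black bar-shaped knob, 48 mm above the board; its z is the pivot axis (square to the board), its y runs along the bar. The knob is 12 mm thick (along x), 44 mm long (along y) and reaches from 30 to 58 mm above the board. Under it is the yellow bar, 144 mm long, 16 mm wide, from 25 to 30 mm above the board.
- carton_a: closed flat black carton with orange and white print, 56 x 88 x 22 mm; origin: centre of its underside; x is its 56 mm width (the way to grip it), y its 88 mm length, z its 22 mm height; about 0.09 kg; loose. At the start it lies on the rack's 25 degree slope, length up the slope, its lower end against the lip, its z square to the slope, on the rack's left (+y) half. Same as carton_b: either may go first.
- carton_b: closed flat black carton with orange and white print, 56 x 88 x 22 mm; origin: centre of its underside; x is its 56 mm width (the way to grip it), y its 88 mm length, z its 22 mm height; about 0.09 kg; loose. At the start it lies on the rack's 25 degree slope, length up the slope, its lower end against the lip, its z square to the slope, on the rack's right (-y) half. Same as carton_a.
- carton_base: closed flat black carton with orange and white print, 56 x 88 x 22 mm; origin: centre of its underside; x is its 56 mm width (the way to grip it), y its 88 mm length, z its 22 mm height; about 0.12 kg; loose. It stands flat on the table and is the bottom of the column.
- wax_block: bystander: blue wax block, 40 x 72 x 32 mm, loose; origin: centre of its underside
- stud_tin: bystander: round shallow tin, 65 mm across, 24 mm high, loose; origin: centre of its underside
- paste_jar: bystander: jar with blue screw cap, 65 mm across, 64 mm high, loose; origin: centre of its underside
- cream_pot: bystander: white pot, 43 mm across, 58 mm high, loose; origin: centre of its underside
Things that resemble listed ones, but are neither listed nor needed, are in the scene too. Leave any turquoise look-alike of the carton_a alone.

How it is judged:
By the outcome, as a careful person would: the job done as asked, in the order asked, and still so for the second after the job is handed in, with the robot touching nothing.
It also fails if it takes over 67 s, if anything falls off the work surface, if the arm or the gripper's body presses on something with over 40 N, if the wrist force passes 120 N, or if a joint passes its speed limit or range.

ROBOT

A 7-joint arm with a two-finger parallel gripper is mounted at the origin on a cart in front of the work surface, level with it; the furniture and walls round the work are solid. World frame = base frame: x ahead of the robot, y to its left, z up, the work surface at z = 0. Lengths are in m, angles in rad, forces in N, time in s.
With the tool pointing down it reaches from about 0.4 to 0.85 m from the base axis. Payload 10.4 kg.
Tool frame: the origin (TCP) lies between the finger pads; the fingertips stand 11 mm ahead of it and the grasp point (between the pads) lies 8 mm behind it (r.tcp_to_tips is the distance from the TCP to the fingertips, in m); z points along the fingers, y is the line along which they close (so a half turn about z gives the same grasp; the last joint's range is limited). The gripper opens to 87 mm and grips with 3 to 60 N. Pads are 19 mm wide; open, the fingers measure 117 mm over their backs; the gripper's body (75 mm by 190 mm) begins 51 mm behind the grasp point.
Start: joints at [-1.349, 0.332, -0.065, 1.46, 0.022, 1.35, -0.088], TCP at [0.151, 0.606, 0.234] pointing down, gripper open.
Joint ranges: [-2.6, 2.6], [-0.5, 2.12], [-1.47, 1.34], [0.16, 2.42], [-1.27, 4.41], [0.06, 2.06], [-2.6, 2.6]. Speed limits (rad/s): [2.22, 2.22, 2.79, 2.79, 3.14, 3.14, 3.14].

INTERFACE

Orientations are given as a unit quaternion [x, y, z, w].
In Python, from bench import r gives the robot as it stands. The module is installed in compiled form; this text tells all that it offers.
- The arm moves only by the shell command python3 -m crank 'ROWS' [FORCE]. ROWS is JSON, a list of rows, each an object of numbers: "claw": the closure, from -1 (fully open) to 1 (shut); "dx", "dy", "dz": the shift along the tool's x, y, z each as a share of 3 cm, from -1 to 1; "ax", "ay", "az": the turn, a rotation vector about the tool's x, y, z each as a share of 6 degrees, from -1 to 1. A call has 1 to 8 rows; each row shifts and turns the commanded pose from where the row before left it, along the tool's axes as they then stand; what a row does not reach is not made up. A row lasts 1/12 s, in which the tool goes at most 41.7 mm and 7.16 degrees, less where a joint would pass 70% of its speed; a pose out of reach is approached as far as the arm can. A call with a number of a shift or a turn outside -1 to 1 is refused whole. A call with a gripper value outside its range is refused whole. The fingers move at their own pace and stop on an object; FORCE is the grip in N (left out, the last holds). Time passes only in rows, so rows that do not move let the fingers close. It gives the time, the measured TCP pose, the force, the opening and the grip force at its end, in the units of the state.
- r.read_state(): the state, without advancing time (a new reading comes with each control period).
- r.camera(name): name is "scene" or "top" or "wrist"; returns a dict with "color" (480x640x3 uint8, red, green, blue), "mtx" (3x3 intrinsics, pixels), "k1" (the pictures are not rectified: a ray, as slopes to the right and down, at radius r is drawn at 1 + k1 r^2 times it, then the intrinsics apply), "R" (3x3) and "t" (3): a world point X has camera coordinates R X + t; the wrist camera has in their place "hand_eye" (4x4, takes a point from camera to tool coordinates, whose origin is the TCP and whose axes are the flange's). Camera axes: x right, y down, z forward; pixel columns grow to the right and rows downward; lengths in m; the calibration is good to about 2 mm. A picture is of the moment at which its call begins: read the wrist's pose just before it. There is no depth.
- r.close_job(): hands the job in; it is judged then, once.
The state is a dict: "time": time; "joint_positions": joint angles; "joint_vel": joint speeds; "joint_torque": joint torques, N m; "ee_pos": TCP position; "eef_rot": TCP orientation; "ft_force": force on the tool from outside, world axes, zero at the start; "torque": the same for the moment, N m; "width": finger opening in m; "grip_force": force on a finger pad.
Only numpy, scipy, OpenCV 4.12 (cv2) and the standard library are available. Lean on these libraries where they do the work, as an engineer would, in place of code of your own. Each camera call takes 0.05 s, during which the arm holds its last target. There are 200 camera calls.

## Working session

There is one attempt and no reset: what is moved stays moved. The work goes in short steps, Python scripts to look and compute and a shell command to move; the robot and the scene stay as the last step left them, time stands still between calls to the robot, and variables do not carry over. Pictures are saved under pics/ and viewed, at most 10 in all, crops included, and the job is handed in when it is done.

```bash
mkdir -p pics
python3 - <<'E'
from bench import r
import cv2,pickle
d={}
for n in("scene","top"):
    c=r.camera(n); d[n]=c
    cv2.imwrite(f"pics/{n}0.png",c["color"][:,:,::-1])
    print(n,c["mtx"].tolist(),c["k1"],c["R"].round(3).tolist(),c["t"].round(3).tolist())
pickle.dump(d,open("cams.pkl","wb"))
s=r.read_state();print({k:s[k] for k in("time","ee_pos","eef_rot","width","ft_force")},r.tcp_to_tips)
E
```

```text
scene [[582.2466270026555, 0.0, 322.8400186659914], [0.0, 582.2466270026555, 231.46348933919097], [0.0, 0.0, 1.0]] -0.013255930503388713 [[0.807, -0.59, -0.018], [-0.456, -0.605, -0.653], [0.374, 0.535, -0.757]] [-0.393, 0.384, 1.283]
top [[437.6386646210346, 0.0, 321.70223989700474], [0.0, 437.6386646210346, 240.0707973549626], [0.0, 0.0, 1.0]] -0.02253949345294981 [[0.043, -0.999, -0.001], [-0.977, -0.042, -0.207], [0.207, 0.009, -0.978]] [0.094, 0.565, 0.898]
{'time': 0.1, 'ee_pos': array([0.15138574, 0.60604291, 0.23282689]), 'eef_rot': array([ 1.22075414e-01,  9.92520613e-01, -6.51098001e-04, -5.18996823e-05]), 'width': 0.08726337322534104, 'ft_force': array([-0.36933332, -0.0285152 , -0.55479831])} 0.011
```

View pics/top0.png

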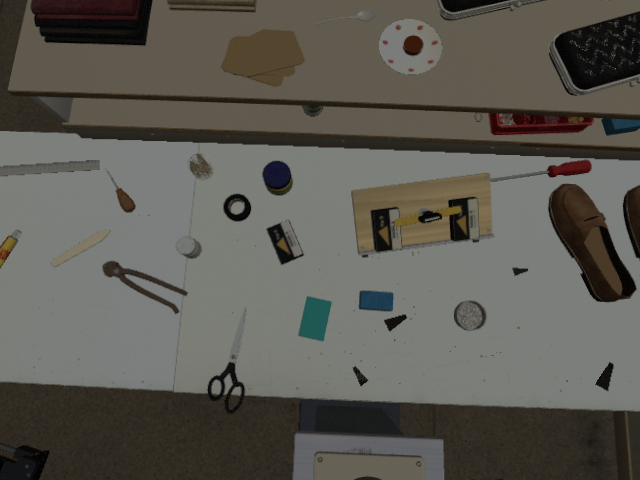

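View pics/scene0.png

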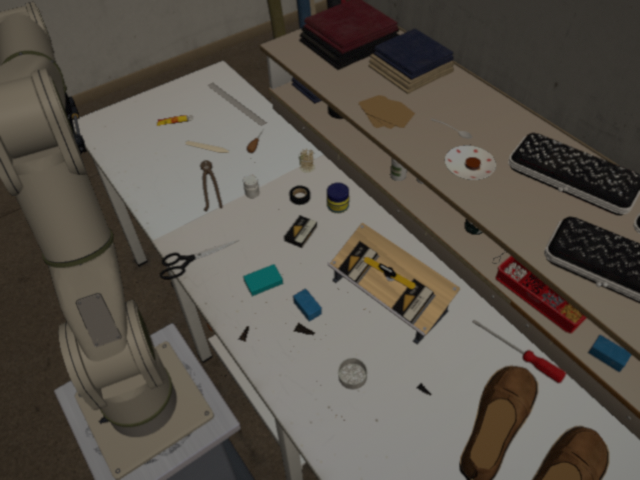

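Run:
```python
import cv2,pickle,numpy as np
d=pickle.load(open("cams.pkl","rb"))
def crop(n,x,y,w,h,s): 
    im=cv2.resize(d[n]["color"][y:y+h,x:x+w,::-1],None,fx=s,fy=s,interpolation=cv2.INTER_CUBIC)
    im=cv2.convertScaleAbs(im,alpha=1.5)
    for k in range(0,w,10): cv2.putText(im,str(x+k),(k*s,8),0,.28,(0,255,0),1); cv2.line(im,(k*s,0),(k*s,3),(0,255,0))
    for k in range(0,h,10): cv2.putText(im,str(y+k),(0,k*s+4),0,.28,(0,255,0),1)
    return im
cv2.imwrite("pics/c1.png",crop("top",345,165,155,100,5))
a=crop("scene",325,220,140,130,4)
b=np.zeros((520,240,3),np.uint8); b[:240]=crop("top",260,215,48,48,5); b[260:500]=crop("scene",277,210,48,48,5)
cv2.imwrite("pics/c2.png",np.hstack([a,b]))
```

```text
(no output)
```

View pics/c1.png

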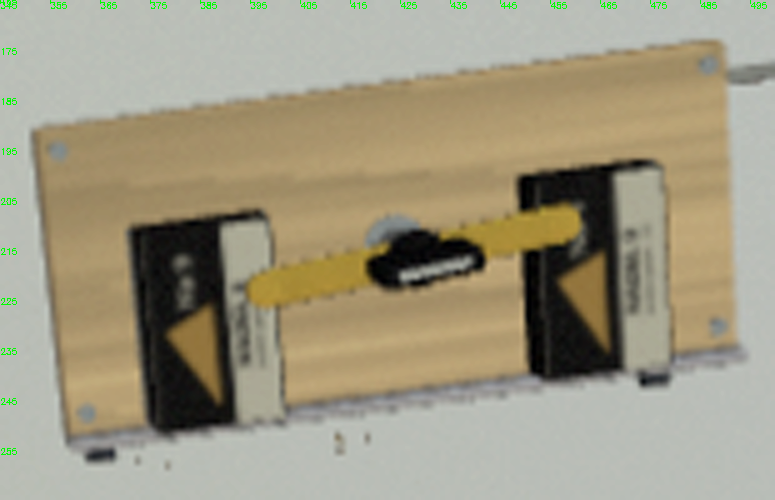

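View pics/c2.png

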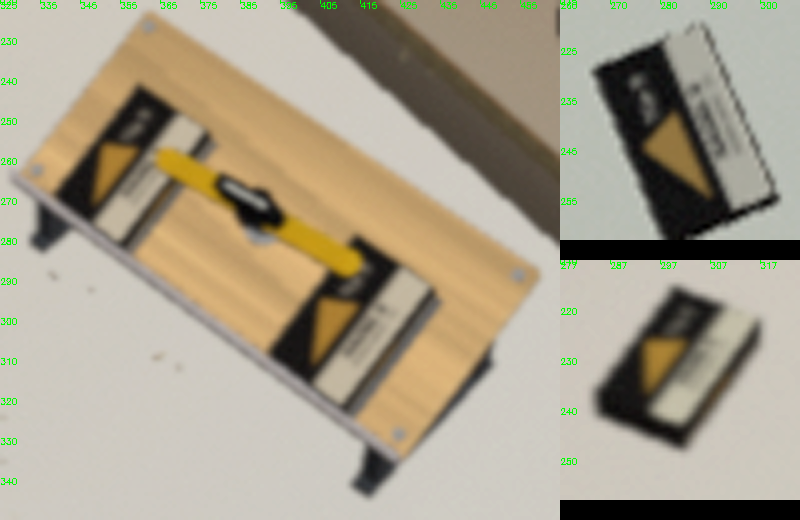

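```bash
cat > h.py <<'E'
import numpy as np,pickle,cv2
from scipy.optimize import least_squares
from scipy.spatial.transform import Rotation as Ro
def proj(c,P):
    P=np.atleast_2d(P)
    q,_=cv2.projectPoints(P.astype(float),cv2.Rodrigues(np.array(c["R"]))[0],np.array(c["t"],float),np.array(c["mtx"]),np.array([c["k1"],0,0,0,0.]))
    return q[:,0]
S=np.deg2rad(25)
def rackT(x,y,yaw):   # board frame: origin mid upper face; axes: u upslope, v across(+y), w normal
    R=Ro.from_euler('z',yaw).as_matrix()@np.array([[np.cos(S),0,-np.sin(S)],[0,1,0],[np.sin(S),0,np.cos(S)]])
    return R,np.array([x,y,.085])
def cart(u,v,psi,h=.022): # corners FL,NL,FR,NR : left=+v
    c,s=np.cos(psi),np.sin(psi); o=np.array([[.044,.028],[-.044,.028],[.044,-.028],[-.044,-.028]])
    return np.c_[o@np.array([[c,s],[-s,c]])+[u,v],np.full(4,h)]
E
cat > fit.py <<'E'
from h import *
d=pickle.load(open("cams.pkl","rb"))
obs={"scene":dict(rack=[(362.5,223),(460,288)],A=[(359.5,241.5),(338.25,268.75),(377,253),(355,281.75)],B=[(413.75,279.25),(392,308),(434.5,292.5),(411.25,322.5)],K=[(364.25,259.25),(415.5,285.5)],base=[(300,215.6),(284.4,237),(317,222.4),(302.4,243.6)]),
"top":dict(rack=[(351.6,191),(489.4,173)],A=[(372.4,210.6),(376.4,251),(398.2,207.8),(401.8,248.6)],B=[(450.4,200.4),(454.6,240.6),(477,198),(479,238.6)],K=[(394.6,223),(461,209.4)],base=[(267,229),(282,263.4),(288.4,219.6),(303.6,254.6)])}
def res(p,full=False):
    R,o=rackT(*p[:3]); w=lambda q:q@R.T+o; out={}
    k=p[12]; kb=np.array([-np.sin(k),np.cos(k),0])*.072
    M=dict(rack=w(np.array([[.07,.15,0],[.07,-.15,0]])),A=w(cart(*p[3:6])),B=w(cart(*p[6:9])),K=w(np.array([kb,-kb])+[0,0,.0275]),base=cart(*p[9:12]))
    for c in obs:
        for n in obs[c]: out[c,n]=proj(d[c],M[n])-np.array(obs[c][n])
    return out if full else np.concatenate([v.ravel() for v in out.values()])
s=least_squares(res,[.6,-.1,0,-.02,.085,0,-.02,-.085,0,.55,.15,.3,0],loss='soft_l1')
print(s.x.round(4).tolist())
for k,v in res(s.x,True).items(): print(k,v.round(1).tolist())
np.save("p.npy",s.x)
E
python3 fit.py
```

```text
[0.6214, -0.0994, 0.1782, -0.0203, 0.0855, 0.0011, -0.0206, -0.0836, 0.009, 0.5608, 0.2006, 0.4617, 0.099]
('scene', 'rack') [[0.1, -2.1], [1.1, -1.0]]
('scene', 'A') [[0.5, -1.8], [-0.2, -0.9], [0.4, -1.2], [0.2, -1.2]]
('scene', 'B') [[0.6, -1.6], [-0.2, -0.2], [-0.5, -1.6], [-0.2, -0.7]]
('scene', 'K') [[0.5, -1.3], [-0.0, 0.9]]
('scene', 'base') [[-0.0, -1.0], [-0.2, -0.8], [0.8, -1.1], [0.0, -0.2]]
('top', 'rack') [[-0.1, 0.0], [1.0, 0.0]]
('top', 'A') [[0.1, 1.4], [0.1, 1.4], [0.7, 0.7], [0.6, 0.3]]
('top', 'B') [[1.3, 1.4], [-0.2, 1.5], [0.7, 0.1], [0.8, -0.1]]
('top', 'K') [[-0.5, 1.2], [-0.3, -0.8]]
('top', 'base') [[-0.2, 0.5], [-0.2, 0.9], [0.9, 0.3], [1.0, -0.2]]
```

```bash
cat >> h.py <<'E'
def cur():
    from bench import r
    s=r.read_state(); return s,Ro.from_quat(s["eef_rot"]).as_matrix(),np.array(s["ee_pos"])
def tool(zdir,ydir):
    z=zdir/np.linalg.norm(zdir); y=ydir-z*(ydir@z); y/=np.linalg.norm(y); return np.c_[np.cross(y,z),y,z]
def plan(Rt,pt,Rc=None,pc=None,N=None):
    if Rc is None: _,Rc,pc=cur()
    w=Ro.from_matrix(Rc.T@Rt).as_rotvec(); p=Rc.T@(pt-pc)
    n=N or int(np.ceil(max(np.abs(np.rad2deg(w)).max()/5.9,np.linalg.norm(p)/.0295,1)))
    M=sum(Ro.from_rotvec(w*i/n).as_matrix() for i in range(n)); dd=np.linalg.solve(M,p)
    print(n,"rows: d",(dd/.03).round(3).tolist(),"a",(np.rad2deg(w)/n/6).round(3).tolist()," total mm",(p*1e3).round(1).tolist(),"deg",np.rad2deg(w).round(2).tolist())
P=np.load("p.npy"); RB,OB=rackT(*P[:3])
def rk(u,v,h): return OB+RB@np.array([u,v,h])
def ydir(a): return RB@np.array([np.cos(a),np.sin(a),0]) # closing axis at angle a from upslope
E
python3 - <<'E'
from h import *
print(rk(0,0,.2),rk(0,0,.044))
plan(tool(-RB[:,2],ydir(P[12])),rk(0,0,.16))
E
```

```text
[ 0.53822874 -0.11439546  0.26626156] [ 0.60311287 -0.10270744  0.12487754]
28 rows: d [-0.975, -0.317, -0.003] a [-0.127, -0.091, 0.352]  total mm [-565.3, -598.3, 3.6] deg [-21.31, -15.24, 59.11]
```

```bash
python3 -m crank '[{"claw":-1,"dx":-0.97,"dy":-0.32,"ax":-0.13,"ay":-0.09,"az":0.35},{"claw":-1,"dx":-0.97,"dy":-0.32,"ax":-0.13,"ay":-0.09,"az":0.35},{"claw":-1,"dx":-0.97,"dy":-0.32,"ax":-0.13,"ay":-0.09,"az":0.35},{"claw":-1,"dx":-0.97,"dy":-0.32,"ax":-0.13,"ay":-0.09,"az":0.35}]'
python3 - <<'E'
from h import *
s,R,p=cur(); print(s["joint_positions"],p,s["time"])
plan(tool(-RB[:,2],ydir(P[12])),rk(0,0,.16))
E
```

```text
[-1.34861584  0.33282879 -0.06469936  1.46084485  0.02159658  1.34992061
 -0.08849849] [0.15138574 0.60604291 0.23282689] 0.1
28 rows: d [-0.975, -0.317, -0.003] a [-0.127, -0.091, 0.352]  total mm [-565.3, -598.3, 3.6] deg [-21.31, -15.24, 59.11]invalid input at $[0]: expected keys claw, dx, dy, dz, ax, ay, az
```

All keys are required.

```bash
python3 -m crank '[{"claw":-1,"dx":-0.97,"dy":-0.32,"dz":0,"ax":-0.13,"ay":-0.09,"az":0.35},{"claw":-1,"dx":-0.97,"dy":-0.32,"dz":0,"ax":-0.13,"ay":-0.09,"az":0.35},{"claw":-1,"dx":-0.97,"dy":-0.32,"dz":0,"ax":-0.13,"ay":-0.09,"az":0.35},{"claw":-1,"dx":-0.97,"dy":-0.32,"dz":0,"ax":-0.13,"ay":-0.09,"az":0.35}]'
python3 - <<'E'
from h import *
s,R,p=cur(); print(s["joint_positions"],p,s["time"])
plan(tool(-RB[:,2],ydir(P[12])),rk(0,0,.16))
E
```

```text
time: 0.43
ee_pos: [0.2523, 0.5343, 0.2338]
eef_rot: [0.195, 0.98, 0.025, 0.022]
ft_force: [0.8, 0.1, 0.8]
width: 0.0867
grip_force: 0.0
[-1.23701977  0.21266084  0.01018116  1.61159144  0.0363725   1.26234815
 -0.05965509] [0.25231925 0.5342688  0.23375969] 0.4333
25 rows: d [-0.935, -0.302, -0.003] a [-0.121, -0.087, 0.337]  total mm [-526.9, -480.4, -5.7] deg [-18.15, -13.11, 50.59]
```

```bash
python3 -m crank '[{"claw":-1,"dx":-0.94,"dy":-0.3,"dz":0,"ax":-0.12,"ay":-0.09,"az":0.34},{"claw":-1,"dx":-0.94,"dy":-0.3,"dz":0,"ax":-0.12,"ay":-0.09,"az":0.34},{"claw":-1,"dx":-0.94,"dy":-0.3,"dz":0,"ax":-0.12,"ay":-0.09,"az":0.34},{"claw":-1,"dx":-0.94,"dy":-0.3,"dz":0,"ax":-0.12,"ay":-0.09,"az":0.34},{"claw":-1,"dx":-0.94,"dy":-0.3,"dz":0,"ax":-0.12,"ay":-0.09,"az":0.34},{"claw":-1,"dx":-0.94,"dy":-0.3,"dz":0,"ax":-0.12,"ay":-0.09,"az":0.34},{"claw":-1,"dx":-0.94,"dy":-0.3,"dz":0,"ax":-0.12,"ay":-0.09,"az":0.34},{"claw":-1,"dx":-0.94,"dy":-0.3,"dz":0,"ax":-0.12,"ay":-0.09,"az":0.34}]'
python3 -m crank '[{"claw":-1,"dx":-0.94,"dy":-0.3,"dz":0,"ax":-0.12,"ay":-0.09,"az":0.34},{"claw":-1,"dx":-0.94,"dy":-0.3,"dz":0,"ax":-0.12,"ay":-0.09,"az":0.34},{"claw":-1,"dx":-0.94,"dy":-0.3,"dz":0,"ax":-0.12,"ay":-0.09,"az":0.34},{"claw":-1,"dx":-0.94,"dy":-0.3,"dz":0,"ax":-0.12,"ay":-0.09,"az":0.34},{"claw":-1,"dx":-0.94,"dy":-0.3,"dz":0,"ax":-0.12,"ay":-0.09,"az":0.34},{"claw":-1,"dx":-0.94,"dy":-0.3,"dz":0,"ax":-0.12,"ay":-0.09,"az":0.34},{"claw":-1,"dx":-0.94,"dy":-0.3,"dz":0,"ax":-0.12,"ay":-0.09,"az":0.34},{"claw":-1,"dx":-0.94,"dy":-0.3,"dz":0,"ax":-0.12,"ay":-0.09,"az":0.34}]'
python3 - <<'E'
from h import *
s,R,p=cur(); print(s["joint_positions"],p,s["time"])
plan(tool(-RB[:,2],ydir(P[12])),rk(0,0,.16))
E
```

```text
time: 1.1
ee_pos: [0.4118, 0.3604, 0.2387]
eef_rot: [0.332, 0.939, 0.069, 0.065]
ft_force: [0.4, -0.4, -0.3]
width: 0.0871
grip_force: 0.0
time: 1.77
ee_pos: [0.5154, 0.1484, 0.2409]
eef_rot: [0.46, 0.874, 0.112, 0.106]
ft_force: [0.2, -0.4, -0.6]
width: 0.0871
grip_force: 0.0
[-0.80648524 -0.12292859  0.40421653  1.96720927  0.08319218  0.97883695
  0.16838964] [0.51540274 0.14844891 0.2408871 ] 1.7667
9 rows: d [-0.93, -0.303, -0.003] a [-0.121, -0.082, 0.333]  total mm [-236.3, -115.6, -3.9] deg [-6.52, -4.45, 17.98]
```

```bash
python3 -m crank '[{"claw":-1,"dx":-0.93,"dy":-0.3,"dz":0,"ax":-0.12,"ay":-0.08,"az":0.33},{"claw":-1,"dx":-0.93,"dy":-0.3,"dz":0,"ax":-0.12,"ay":-0.08,"az":0.33},{"claw":-1,"dx":-0.93,"dy":-0.3,"dz":0,"ax":-0.12,"ay":-0.08,"az":0.33},{"claw":-1,"dx":-0.93,"dy":-0.3,"dz":0,"ax":-0.12,"ay":-0.08,"az":0.33},{"claw":-1,"dx":-0.93,"dy":-0.3,"dz":0,"ax":-0.12,"ay":-0.08,"az":0.33},{"claw":-1,"dx":-0.93,"dy":-0.3,"dz":0,"ax":-0.12,"ay":-0.08,"az":0.33},{"claw":-1,"dx":-0.93,"dy":-0.3,"dz":0,"ax":-0.12,"ay":-0.08,"az":0.33},{"claw":-1,"dx":-0.93,"dy":-0.3,"dz":0,"ax":-0.12,"ay":-0.08,"az":0.33}]'
python3 -m crank '[{"claw":-1,"dx":-0.93,"dy":-0.3,"dz":0,"ax":-0.12,"ay":-0.08,"az":0.33},{"claw":-1,"dx":0,"dy":0,"dz":0,"ax":0,"ay":0,"az":0},{"claw":-1,"dx":0,"dy":0,"dz":0,"ax":0,"ay":0,"az":0}]'
cat > wrist.py <<'E'
from h import *
import sys
from bench import r
s,R,p=cur(); c=r.camera("wrist"); he=np.array(c["hand_eye"])
Rc=R@he[:3,:3]; tc=R@he[:3,3]+p   # camera->world
c["R"]=Rc.T; c["t"]=-Rc.T@tc
pickle.dump(c,open(f"w{sys.argv[1]}.pkl","wb"))
im=np.ascontiguousarray(c["color"][:,:,::-1])
cv2.imwrite(f"pics/w{sys.argv[1]}.png",cv2.convertScaleAbs(im,alpha=1.4))
print(s["time"],s["joint_positions"].round(3),p)
E
python3 wrist.py 1
python3 - <<'E'
from h import *
plan(tool(-RB[:,2],ydir(P[12])),rk(0,0,.16))
c=pickle.load(open("w1.pkl","rb"))
print(proj(c,[rk(0,0,.058),rk(.07,.15,0),rk(.07,-.15,0)]).round(1))
E
```

```text
time: 2.43
ee_pos: [0.5555, -0.0816, 0.2317]
eef_rot: [0.574, 0.792, 0.154, 0.142]
ft_force: [0.7, 0.7, -0.0]
width: 0.0876
grip_force: 0.0
time: 2.68
ee_pos: [0.5559, -0.1109, 0.2292]
eef_rot: [0.588, 0.78, 0.159, 0.146]
ft_force: [-0.1, -0.2, 0.0]
width: 0.0872
grip_force: 0.0
2.6833 [-0.602 -0.142  0.77   2.011 -0.071  0.827  0.501] [ 0.55587962 -0.11085529  0.22922067]
1 rows: d [-0.058, -0.046, -0.044] a [-0.018, -0.029, 0.037]  total mm [-1.8, -1.4, -1.3] deg [-0.11, -0.18, 0.22]
[[315.1 244.4]
 [435.5  27.5]
 [374.8 390.2]]
```

View pics/w1.png

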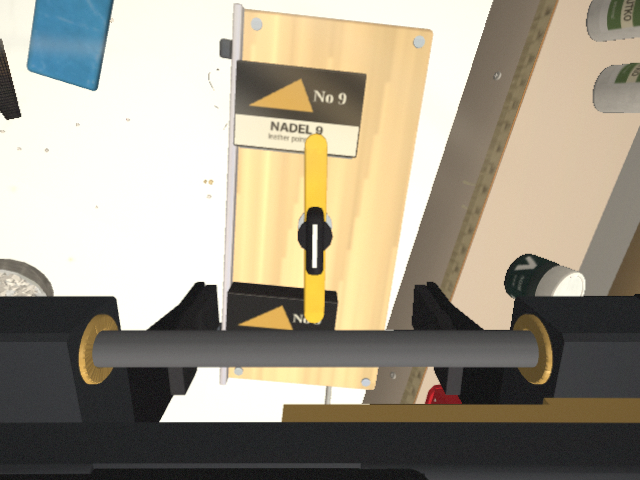

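```bash
cat > fit2.py <<'E'
exec(open("fit.py").read().split("s=least")[0])
d["w1"]=pickle.load(open("w1.pkl","rb"))
obs["w1"]=dict(rack=[(432,29),(376.5,388.5)],A=[(366,73),(237,61),(356,157),(234,144)],K=[(317,135),(315,322)])
W=dict(scene=.5,top=.5,w1=1)
f=lambda p:np.concatenate([v.ravel()*W[k[0]] for k,v in res(p,True).items()])
s=least_squares(f,P,loss='soft_l1')
print(P.round(4).tolist());print(s.x.round(4).tolist())
for k,v in res(s.x,True).items():
    if k[0]=="w1":print(k,v.round(1).tolist())
np.save("p.npy",s.x)
E
python3 fit2.py
python3 - <<'E'
from h import *
plan(tool(-RB[:,2],ydir(P[12])),rk(0,0,.044))
E
```

```text
[0.6214, -0.0994, 0.1782, -0.0203, 0.0855, 0.0011, -0.0206, -0.0836, 0.009, 0.5608, 0.2006, 0.4617, 0.099]
[0.6223, -0.101, 0.1921, -0.0196, 0.0867, -0.0066, -0.0222, -0.0815, -0.0069, 0.5608, 0.2007, 0.4616, 0.0784]
('w1', 'rack') [[1.6, -0.6], [0.6, 1.9]]
('w1', 'A') [[0.9, -0.1], [-0.8, -1.6], [0.6, 0.3], [-0.8, 1.2]]
('w1', 'K') [[-0.3, -0.6], [-0.3, 0.6]]
4 rows: d [-0.035, -0.008, 0.958] a [-0.006, 0.007, 0.028]  total mm [-4.1, -0.8, 114.9] deg [-0.14, 0.16, 0.68]
```

```bash
python3 -m crank '[{"claw":-1,"dx":-0.03,"dy":-0.01,"dz":0.9,"ax":0,"ay":0,"az":0.03},{"claw":-1,"dx":-0.03,"dy":-0.01,"dz":0.9,"ax":0,"ay":0,"az":0.03},{"claw":-1,"dx":-0.04,"dy":-0.01,"dz":0.9,"ax":-0.02,"ay":0.02,"az":0.03},{"claw":-1,"dx":-0.04,"dy":0,"dz":0.6,"ax":0,"ay":0,"az":0.03},{"claw":-1,"dx":0,"dy":0,"dz":0.5,"ax":0,"ay":0,"az":0},{"claw":-1,"dx":0,"dy":0,"dz":0,"ax":0,"ay":0,"az":0}]'
python3 -m crank '[{"claw":0.4,"dx":0,"dy":0,"dz":0,"ax":0,"ay":0,"az":0},{"claw":1,"dx":0,"dy":0,"dz":0,"ax":0,"ay":0,"az":0},{"claw":1,"dx":0,"dy":0,"dz":0,"ax":0,"ay":0,"az":0},{"claw":1,"dx":0,"dy":0,"dz":0,"ax":0,"ay":0,"az":0},{"claw":1,"dx":0,"dy":0,"dz":0,"ax":0,"ay":0,"az":0},{"claw":1,"dx":0,"dy":0,"dz":0,"ax":0,"ay":0,"az":0},{"claw":1,"dx":0,"dy":0,"dz":0,"ax":0,"ay":0,"az":0},{"claw":1,"dx":0,"dy":0,"dz":0,"ax":0,"ay":0,"az":0}]' 20
python3 - <<'E'
from h import *
plan(tool(-RB[:,2],ydir(P[12])),rk(0,0,.044)); print(cur()[0]["torque"])
E
```

```text
time: 3.23
ee_pos: [0.6032, -0.1022, 0.1226]
eef_rot: [0.59, 0.779, 0.16, 0.142]
ft_force: [-0.8, 0.6, -1.0]
width: 0.087
grip_force: 0.0
time: 3.9
ee_pos: [0.604, -0.1046, 0.1262]
eef_rot: [0.591, 0.777, 0.162, 0.145]
ft_force: [-0.5, -0.3, 0.0]
width: 0.0416
grip_force: 0.0
1 rows: d [0.004, -0.017, 0.04] a [0.006, 0.007, -0.002]  total mm [0.1, -0.5, 1.2] deg [0.04, 0.04, -0.01]
[-0.15196817  0.53537247 -0.02461928]
```

```bash
python3 -m crank '[{"claw":1,"dx":0,"dy":0,"dz":0,"ax":0,"ay":0,"az":0},{"claw":1,"dx":0,"dy":0,"dz":0,"ax":0,"ay":0,"az":0},{"claw":1,"dx":0,"dy":0,"dz":0,"ax":0,"ay":0,"az":0},{"claw":1,"dx":0,"dy":0,"dz":0,"ax":0,"ay":0,"az":0},{"claw":1,"dx":0,"dy":0,"dz":0,"ax":0,"ay":0,"az":0},{"claw":1,"dx":0,"dy":0,"dz":0,"ax":0,"ay":0,"az":0},{"claw":1,"dx":0,"dy":0,"dz":0,"ax":0,"ay":0,"az":0}]' 25
```

```text
time: 4.48
ee_pos: [0.6035, -0.1053, 0.1263]
eef_rot: [0.591, 0.777, 0.161, 0.144]
ft_force: [-11.1, -0.9, 11.8]
width: 0.0116
grip_force: 29.2
```

```bash
python3 -m crank '[{"claw":1,"dx":0,"dy":0,"dz":-0.05,"ax":0,"ay":0,"az":-0.4},{"claw":1,"dx":0,"dy":0,"dz":0,"ax":0,"ay":0,"az":-0.8},{"claw":1,"dx":0,"dy":0,"dz":0,"ax":0,"ay":0,"az":-0.8},{"claw":1,"dx":0,"dy":0,"dz":0,"ax":0,"ay":0,"az":-0.8},{"claw":1,"dx":0,"dy":0,"dz":0,"ax":0,"ay":0,"az":-0.8}]' 25
python3 - <<'E'
from h import *
s,R,p=cur();plan(tool(-RB[:,2],ydir(np.pi/2)),rk(0,0,.0455)); print(s["torque"],s["joint_positions"])
E
```

```text
time: 4.9
ee_pos: [0.604, -0.1048, 0.1271]
eef_rot: [0.433, 0.875, 0.131, 0.173]
ft_force: [12.7, -0.3, -12.6]
width: 0.0116
grip_force: 25.0
11 rows: d [0.003, -0.001, 0.002] a [-0.001, 0.002, -0.964]  total mm [0.6, -0.7, 0.5] deg [-0.08, 0.13, -63.65]
[-0.39744072 -0.85564133 -0.37969106] [-0.52429277  0.1722236   0.77092379  2.02757064 -0.49480557  0.63585793
  1.21538116]
```

```bash
python3 -m crank '[{"claw":1,"dx":0,"dy":0,"dz":0.03,"ax":0,"ay":0,"az":-0.8},{"claw":1,"dx":0,"dy":0,"dz":0,"ax":0,"ay":0,"az":-0.8},{"claw":1,"dx":0,"dy":0,"dz":0,"ax":0,"ay":0,"az":-0.8},{"claw":1,"dx":0,"dy":0,"dz":0,"ax":0,"ay":0,"az":-0.8}]' 25
python3 - <<'E'
from h import *
s,R,p=cur();plan(tool(-RB[:,2],ydir(np.pi/2)),rk(0,0,.0455)); print(s["torque"],s["joint_positions"])
E
```

```text
time: 5.23
ee_pos: [0.6048, -0.1041, 0.1273]
eef_rot: [0.281, 0.935, 0.101, 0.193]
ft_force: [3.8, 2.2, 1.7]
width: 0.0122
grip_force: 25.0
8 rows: d [0.006, -0.004, 0.002] a [0.0, 0.003, -0.926]  total mm [1.1, -1.4, 0.4] deg [0.02, 0.14, -44.45]
[ 0.39738392 -0.14445331  0.04521523] [-0.47758014  0.16721234  0.71806275  2.02471318 -0.47985528  0.6323407
  1.53707555]
```

```bash
python3 -m crank '[{"claw":1,"dx":0,"dy":0,"dz":0,"ax":0,"ay":0,"az":-0.9},{"claw":1,"dx":0,"dy":0,"dz":0,"ax":0,"ay":0,"az":-0.9},{"claw":1,"dx":0,"dy":0,"dz":0,"ax":0,"ay":0,"az":-0.9},{"claw":1,"dx":0,"dy":0,"dz":0,"ax":0,"ay":0,"az":-0.9},{"claw":1,"dx":0,"dy":0,"dz":0,"ax":0,"ay":0,"az":-0.9},{"claw":1,"dx":0,"dy":0,"dz":0,"ax":0,"ay":0,"az":-0.9},{"claw":1,"dx":0,"dy":0,"dz":0,"ax":0,"ay":0,"az":-0.9},{"claw":1,"dx":0,"dy":0,"dz":0,"ax":0,"ay":0,"az":-0.9}]' 25
python3 - <<'E'
from h import *
s,R,p=cur();plan(tool(-RB[:,2],ydir(np.pi/2)),rk(0,0,.0455)); print(s["torque"],s["joint_positions"])
E
```

```text
time: 5.9
ee_pos: [0.6051, -0.102, 0.1277]
eef_rot: [-0.084, 0.972, 0.024, 0.217]
ft_force: [2.8, 10.5, 4.5]
width: 0.0118
grip_force: 25.0
1 rows: d [0.085, -0.077, 0.012] a [0.018, 0.027, -0.189]  total mm [2.6, -2.3, 0.4] deg [0.11, 0.16, -1.14]
[ 1.66807544 -0.20054062  0.6271906 ] [-0.38234566  0.15726909  0.60869434  2.02047687 -0.44558099  0.62618733
  2.26105423]
```

```bash
python3 -m crank '[{"claw":1,"dx":0.05,"dy":-0.05,"dz":0,"ax":0,"ay":0,"az":-0.4},{"claw":1,"dx":0,"dy":0,"dz":0,"ax":0,"ay":0,"az":-0.2},{"claw":1,"dx":0,"dy":0,"dz":0,"ax":0,"ay":0,"az":0}]' 25
python3 - <<'E'
from h import *
s,R,p=cur();plan(tool(-RB[:,2],ydir(np.pi/2)),rk(0,0,.0455)); print(s["torque"],RB.T@s["torque"])
E
python3 -m crank '[{"claw":-1,"dx":0,"dy":0,"dz":0,"ax":0,"ay":0,"az":0},{"claw":-1,"dx":0,"dy":0,"dz":0,"ax":0,"ay":0,"az":0},{"claw":-1,"dx":0,"dy":0,"dz":0,"ax":0,"ay":0,"az":0},{"claw":-1,"dx":0,"dy":0,"dz":-0.5,"ax":0,"ay":0,"az":0},{"claw":-1,"dx":0,"dy":0,"dz":-0.9,"ax":0,"ay":0,"az":0},{"claw":-1,"dx":0,"dy":0,"dz":-0.9,"ax":0,"ay":0,"az":0},{"claw":-1,"dx":0,"dy":0,"dz":-0.9,"ax":0,"ay":0,"az":0},{"claw":-1,"dx":0,"dy":0,"dz":-0.9,"ax":0,"ay":0,"az":0}]'
python3 - <<'E'
from h import *
plan(tool(-RB[:,2],-ydir(np.pi/2)),rk(P[3],P[4],.16))
plan(tool(-RB[:,2],-ydir(np.pi/2)),rk(P[6],P[7],.16))
E
```

```text
time: 6.15
ee_pos: [0.605, -0.1021, 0.1276]
eef_rot: [-0.113, 0.969, 0.018, 0.218]
ft_force: [7.2, 14.1, 3.8]
width: 0.0122
grip_force: 25.0
1 rows: d [0.083, -0.072, 0.012] a [0.032, 0.045, 0.384]  total mm [2.5, -2.2, 0.4] deg [0.19, 0.27, 2.31]
[ 2.90267635 -1.10847718  0.58657349] [ 2.63842136 -1.64226756 -0.58310385]
time: 6.82
ee_pos: [0.5505, -0.1172, 0.238]
eef_rot: [-0.111, 0.97, 0.016, 0.216]
ft_force: [0.4, 0.1, -0.2]
width: 0.0577
grip_force: 0.0
31 rows: d [-0.148, 0.034, 0.01] a [0.0, -0.001, -0.957]  total mm [14.5, 89.6, 9.6] deg [0.04, -0.17, -177.99]
31 rows: d [0.133, 0.029, 0.011] a [0.0, -0.001, -0.957]  total mm [23.0, -78.5, 9.9] deg [0.04, -0.17, -177.99]
```

```bash
python3 -m crank '[{"claw":-1,"dx":0,"dy":0,"dz":0,"ax":0,"ay":0,"az":0.98},{"claw":-1,"dx":0,"dy":0,"dz":0,"ax":0,"ay":0,"az":0.98},{"claw":-1,"dx":0,"dy":0,"dz":0,"ax":0,"ay":0,"az":0.98},{"claw":-1,"dx":0,"dy":0,"dz":0,"ax":0,"ay":0,"az":0.98},{"claw":-1,"dx":0,"dy":0,"dz":0,"ax":0,"ay":0,"az":0.98},{"claw":-1,"dx":0,"dy":0,"dz":0,"ax":0,"ay":0,"az":0.98},{"claw":-1,"dx":0,"dy":0,"dz":0,"ax":0,"ay":0,"az":0.98},{"claw":-1,"dx":0,"dy":0,"dz":0,"ax":0,"ay":0,"az":0.98}]' 
python3 -m crank '[{"claw":-1,"dx":0,"dy":0,"dz":0,"ax":0,"ay":0,"az":0.98},{"claw":-1,"dx":0,"dy":0,"dz":0,"ax":0,"ay":0,"az":0.98},{"claw":-1,"dx":0,"dy":0,"dz":0,"ax":0,"ay":0,"az":0.98},{"claw":-1,"dx":0,"dy":0,"dz":0,"ax":0,"ay":0,"az":0.98},{"claw":-1,"dx":0,"dy":0,"dz":0,"ax":0,"ay":0,"az":0.98},{"claw":-1,"dx":0,"dy":0,"dz":0,"ax":0,"ay":0,"az":0.98},{"claw":-1,"dx":0,"dy":0,"dz":0,"ax":0,"ay":0,"az":0.98},{"claw":-1,"dx":0,"dy":0,"dz":0,"ax":0,"ay":0,"az":0.98}]' 
python3 -m crank '[{"claw":-1,"dx":0,"dy":0,"dz":0,"ax":0,"ay":0,"az":0.98},{"claw":-1,"dx":0,"dy":0,"dz":0,"ax":0,"ay":0,"az":0.98},{"claw":-1,"dx":0,"dy":0,"dz":0,"ax":0,"ay":0,"az":0.98},{"claw":-1,"dx":0,"dy":0,"dz":0,"ax":0,"ay":0,"az":0.98},{"claw":-1,"dx":0,"dy":0,"dz":0,"ax":0,"ay":0,"az":0.98},{"claw":-1,"dx":0,"dy":0,"dz":0,"ax":0,"ay":0,"az":0.98},{"claw":-1,"dx":0,"dy":0,"dz":0,"ax":0,"ay":0,"az":0.98},{"claw":-1,"dx":0,"dy":0,"dz":0,"ax":0,"ay":0,"az":0.98}]' 
python3 -m crank '[{"claw":-1,"dx":0,"dy":0,"dz":0,"ax":0,"ay":0,"az":0.98},{"claw":-1,"dx":0,"dy":0,"dz":0,"ax":0,"ay":0,"az":0.98},{"claw":-1,"dx":0,"dy":0,"dz":0,"ax":0,"ay":0,"az":0.98},{"claw":-1,"dx":0,"dy":0,"dz":0,"ax":0,"ay":0,"az":0.98},{"claw":-1,"dx":0,"dy":0,"dz":0,"ax":0,"ay":0,"az":0.98},{"claw":-1,"dx":0,"dy":0,"dz":0,"ax":0,"ay":0,"az":0.98},{"claw":-1,"dx":0,"dy":0,"dz":0,"ax":0,"ay":0,"az":0.98},{"claw":-1,"dx":0,"dy":0,"dz":0,"ax":0,"ay":0,"az":0}]' 
python3 wrist.py 2
python3 - <<'E'
from h import *
plan(tool(-RB[:,2],-ydir(np.pi/2)),rk(P[3],P[4],.16))
c=pickle.load(open("w2.pkl","rb"))
for a in (P[3:6],P[6:9]): print(proj(c,[rk(*q) for q in cart(*a)]).round(1).tolist())
E
```

```text
time: 7.48
ee_pos: [0.5512, -0.1169, 0.237]
eef_rot: [0.288, 0.933, 0.102, 0.191]
ft_force: [0.0, 0.3, 0.2]
width: 0.087
grip_force: 0.0
time: 8.15
ee_pos: [0.5512, -0.1169, 0.237]
eef_rot: [0.636, 0.74, 0.169, 0.135]
ft_force: [0.3, 0.5, -0.9]
width: 0.0868
grip_force: 0.0
time: 8.82
ee_pos: [0.5512, -0.1169, 0.237]
eef_rot: [0.879, 0.425, 0.209, 0.056]
ft_force: [0.5, 0.3, -0.5]
width: 0.0875
grip_force: 0.0
time: 9.48
ee_pos: [0.5513, -0.1169, 0.237]
eef_rot: [0.972, 0.089, 0.215, -0.021]
ft_force: [0.7, -1.0, 0.1]
width: 0.0871
grip_force: 0.0
9.4833 [-0.151 -0.097  0.365  1.99  -0.179  0.847 -1.077] [ 0.55126409 -0.11688805  0.23698328]
4 rows: d [-0.151, -0.739, 0.07] a [0.003, 0.0, -0.006]  total mm [-18.2, -88.7, 8.4] deg [0.07, 0.01, -0.15]
[[158.7, 195.8], [170.8, 302.4], [232.7, 195.7], [239.2, 302.2]]
[[380.8, 197.2], [376.0, 303.4], [454.6, 197.0], [444.3, 303.3]]
```

View pics/w2.png

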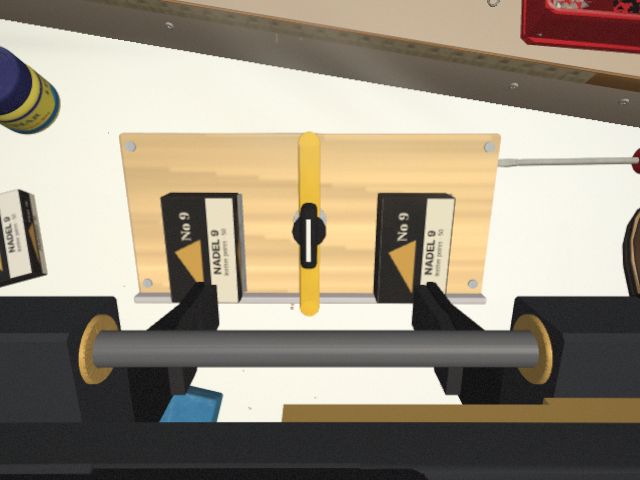

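Run:
```python
from h import *
c=pickle.load(open("w2.pkl","rb")); g=c["color"].astype(float).mean(2)
G=cv2.GaussianBlur(c["color"],(0,0),1).astype(float).mean(2)
gx=np.gradient(G,axis=1); gy=np.gradient(G,axis=0)
def edge(a,b,sgn,r0,r1,n=15):   # strongest signed gradient along rows near expected line a->b
    pts=[]
    for y in np.linspace(r0,r1,n).round().astype(int):
        x0=np.interp(y,[a[1],b[1]],[a[0],b[0]]); xs=np.arange(int(x0)-6,int(x0)+7); k=np.argmax(sgn*gx[y,xs]); pts.append((xs[k],y))
    p=np.array(pts,float); f=np.polyfit(p[:,1],p[:,0],1); return np.polyval(f,195).round(1),np.polyval(f,302).round(1),np.std(p[:,0]-np.polyval(f,p[:,1])).round(2)
print("A left",edge((162,194),(172,303),-1,205,290))
print("A right",edge((237,194),(239,303),-1,205,275))
print("B left",edge((378,193),(376,303),-1,205,290))
print("B right",edge((455,195),(446,302),1,205,275))
print(G[200:290:30,225:250].astype(int).tolist()); print(G[240,440:465].astype(int).tolist())
for x in (175,195,220,395,420,440): print(x,[int(v) for v in gy[186:204,x]],)
```

```text
A left (np.float64(159.6), np.float64(171.2), np.float64(0.28))
A right (np.float64(231.5), np.float64(237.8), np.float64(0.27))
B left (np.float64(377.1), np.float64(372.2), np.float64(0.28))
B right (np.float64(456.5), np.float64(445.4), np.float64(0.3))
[[152, 152, 153, 153, 151, 144, 121, 84, 49, 31, 29, 41, 65, 84, 91, 94, 101, 118, 134, 141, 142, 142, 142, 142, 142], [134, 145, 152, 155, 155, 155, 153, 144, 117, 77, 45, 33, 37, 51, 69, 82, 90, 97, 111, 130, 144, 149, 149, 150, 150], [121, 125, 135, 145, 152, 155, 155, 155, 153, 141, 107, 64, 43, 45, 56, 66, 75, 84, 90, 100, 117, 133, 141, 142, 142]]
[149, 150, 152, 154, 155, 156, 156, 155, 150, 137, 121, 122, 138, 149, 151, 151, 151, 151, 151, 152, 152, 152, 152, 152, 152]
175 [0, 1, 0, -1, -9, -23, -32, -24, -9, 0, 1, 1, 0, 0, 0, 0, 0, 0]
195 [1, 1, 0, -1, -8, -22, -33, -26, -10, 0, 1, 0, 0, 0, 0, 0, 0, 0]
220 [1, 1, 1, 0, -6, -20, -34, -29, -11, 3, 17, 32, 37, 24, 8, 1, 0, 0]
395 [0, 0, 0, -1, -7, -19, -31, -29, -15, -3, 0, 1, 0, 0, 0, 0, 0, 0]
420 [0, 1, 0, 0, -4, -17, -31, -31, -17, -4, 0, 0, 0, 0, 0, 0, 0, 0]
440 [0, 1, 0, 0, -4, -15, -28, -30, -17, -4, 8, 23, 33, 28, 14, 3, 0, 0]
```

Run:
```python
from h import *
c=pickle.load(open("w2.pkl","rb"))
C=-c["R"].T@c["t"]; print("cam uvh",RB.T@(C-OB))
for a in (P[3:6],P[6:9]):
  print("bot",proj(c,[rk(*q) for q in cart(*a,h=0)]).round(1).tolist())
print("rack",proj(c,[rk(.07,.15,0),rk(.07,-.15,0),rk(-.07,.15,.01),rk(-.07,-.15,.01)]).round(1).tolist(), proj(c,[rk(0,0,.058),rk(.072,0,.03)]))
Rt=tool(-RB[:,2],-ydir(np.pi/2)@np.eye(3))
plan(Rt,rk(P[3],P[4],.08))
plan(Rt,rk(P[3],P[4],.014),Rt,rk(P[3],P[4],.08))
```

```text
cam uvh [ 0.07460891 -0.0041653   0.32024842]
bot [[169.0, 191.2], [179.6, 291.6], [238.1, 191.1], [243.8, 291.4]]
bot [[376.4, 192.5], [372.3, 292.6], [445.4, 192.4], [436.4, 292.5]]
rack [[116.7, 133.5], [502.5, 129.9], [135.5, 303.7], [487.5, 300.8]] [[309.65401478 238.7001162 ]
 [308.84657894 129.54137752]]
5 rows: d [-0.121, -0.592, 0.59] a [0.002, 0.0, -0.005]  total mm [-18.2, -88.8, 88.4] deg [0.07, 0.01, -0.15]
3 rows: d [0.0, 0.0, 0.733] a [0.0, 0.0, 0.0]  total mm [0.0, 0.0, 66.0] deg [0.0, 0.0, 0.0]
```

```bash
python3 -m crank '[{"claw":-1,"dx":-0.12,"dy":-0.59,"dz":0.59,"ax":0,"ay":0,"az":0},{"claw":-1,"dx":-0.12,"dy":-0.59,"dz":0.59,"ax":0,"ay":0,"az":0},{"claw":-1,"dx":-0.12,"dy":-0.59,"dz":0.59,"ax":0,"ay":0,"az":0},{"claw":-1,"dx":-0.12,"dy":-0.59,"dz":0.59,"ax":0,"ay":0,"az":0},{"claw":-1,"dx":-0.12,"dy":-0.59,"dz":0.59,"ax":0,"ay":0,"az":-0.02},{"claw":-1,"dx":0,"dy":0,"dz":0,"ax":0,"ay":0,"az":0}]'
python3 - <<'E'
from h import *
Rt=tool(-RB[:,2],-ydir(np.pi/2)@np.eye(3))
plan(Rt,rk(P[3],P[4],.014)); print(P[5])
E
```

```text
time: 10.03
ee_pos: [0.5536, -0.0219, 0.1457]
eef_rot: [0.972, 0.097, 0.213, -0.021]
ft_force: [-1.1, 0.0, -0.5]
width: 0.0869
grip_force: 0.0
3 rows: d [0.026, 0.046, 0.701] a [-0.006, 0.016, 0.019]  total mm [2.4, 4.2, 63.1] deg [-0.1, 0.29, 0.35]
-0.0066250365271085
```

```bash
python3 -m crank '[{"claw":-1,"dx":0.02,"dy":0,"dz":0.7,"ax":0,"ay":0,"az":0},{"claw":-1,"dx":0,"dy":0,"dz":0,"ax":0,"ay":0,"az":0}]'
python3 - <<'E'
from h import *
Rt=tool(-RB[:,2],-ydir(np.pi/2)@np.eye(3))
plan(Rt,rk(P[3],P[4],.014))
E
```

```text
time: 10.2
ee_pos: [0.5645, -0.0235, 0.1285]
eef_rot: [0.972, 0.095, 0.214, -0.02]
ft_force: [-1.6, 0.5, -0.8]
width: 0.0873
grip_force: 0.0
2 rows: d [0.001, 0.006, 0.72] a [0.003, 0.012, 0.011]  total mm [0.1, 0.4, 43.2] deg [0.04, 0.14, 0.13]
```

```bash
python3 -m crank '[{"claw":-1,"dx":0,"dy":0,"dz":0.6,"ax":0,"ay":0,"az":0},{"claw":-1,"dx":0,"dy":0,"dz":0.5,"ax":0,"ay":0,"az":0},{"claw":-1,"dx":0,"dy":0,"dz":0.34,"ax":0,"ay":0,"az":0},{"claw":-1,"dx":0,"dy":0,"dz":0,"ax":0,"ay":0,"az":0},{"claw":-1,"dx":0,"dy":0,"dz":0,"ax":0,"ay":0,"az":0}]'
python3 - <<'E'
from h import *
Rt=tool(-RB[:,2],-ydir(np.pi/2)@np.eye(3))
plan(Rt,rk(P[3],P[4],.014))
E
python3 -m crank '[{"claw":1,"dx":0,"dy":0,"dz":0,"ax":0,"ay":0,"az":0},{"claw":1,"dx":0,"dy":0,"dz":0,"ax":0,"ay":0,"az":0},{"claw":1,"dx":0,"dy":0,"dz":0,"ax":0,"ay":0,"az":0},{"claw":1,"dx":0,"dy":0,"dz":0,"ax":0,"ay":0,"az":0},{"claw":1,"dx":0,"dy":0,"dz":0,"ax":0,"ay":0,"az":0},{"claw":1,"dx":0,"dy":0,"dz":0,"ax":0,"ay":0,"az":0},{"claw":1,"dx":0,"dy":0,"dz":0,"ax":0,"ay":0,"az":0},{"claw":1,"dx":0,"dy":0,"dz":0,"ax":0,"ay":0,"az":0}]' 15
python3 - <<'E'
from h import *
Rt=tool(-RB[:,2],-ydir(np.pi/2)@np.eye(3))
s,R,p=cur(); print(RB.T@(p-OB),P[3:6]);
E
```

```text
time: 10.62
ee_pos: [0.5827, -0.0205, 0.0918]
eef_rot: [0.972, 0.093, 0.215, -0.02]
ft_force: [-0.2, 0.3, 1.3]
width: 0.0867
grip_force: 0.0
1 rows: d [-0.04, -0.006, 0.069] a [0.01, 0.004, -0.008]  total mm [-1.2, -0.2, 2.1] deg [0.06, 0.03, -0.05]
time: 11.28
ee_pos: [0.583, -0.02, 0.092]
eef_rot: [0.972, 0.093, 0.216, -0.021]
ft_force: [-4.0, 0.3, 6.1]
width: 0.0557
grip_force: 15.0
[-0.0179934   0.08705055  0.01608787] [-0.01964172  0.08674633 -0.00662504]
```

```bash
python3 -m crank '[{"claw":1,"dx":0,"dy":0,"dz":-0.3,"ax":0,"ay":0,"az":0},{"claw":1,"dx":0,"dy":0,"dz":-0.7,"ax":0,"ay":0,"az":0},{"claw":1,"dx":0,"dy":0,"dz":-0.9,"ax":0,"ay":0,"az":0},{"claw":1,"dx":0,"dy":0,"dz":-0.9,"ax":0,"ay":0,"az":0},{"claw":1,"dx":0,"dy":0,"dz":-0.4,"ax":0,"ay":0,"az":0}]'
cat >> h.py <<'E'
def baseT(back,z,P=P): # vertical tool over base, pulled back along its length
    a=P[11]; l=np.array([np.cos(a),np.sin(a),0]); v=np.array([-np.sin(a),np.cos(a),0])
    return tool(np.array([0,0,-1.]),-v), np.array([P[9],P[10],z])-back*l
E
python3 - <<'E'
from h import *
T=baseT(.12,.16); print(T[1]); plan(*T)
s,R,p=cur(); Rt=RB@np.array([[1,0,0],[0,-1,0],[0,0,-1]]);print(R.T@RB)
E
```

```text
time: 11.7
ee_pos: [0.5426, -0.0285, 0.1818]
eef_rot: [0.972, 0.092, 0.217, -0.02]
ft_force: [0.9, -0.1, 0.9]
width: 0.0561
grip_force: 15.0
[0.45334636 0.14721485 0.16      ]
7 rows: d [-0.174, -0.931, 0.054] a [0.083, -0.595, -0.365]  total mm [-58.6, -189.4, -3.6] deg [3.47, -25.0, -15.33]
[[ 0.99999389 -0.00195611  0.00289759]
 [-0.00196125 -0.99999651  0.0017727 ]
 [ 0.00289412 -0.00177837 -0.99999423]]
```

```bash
python3 -m crank '[{"claw":1,"dx":-0.15,"dy":-0.81,"dz":0.05,"ax":0.07,"ay":-0.52,"az":-0.32},{"claw":1,"dx":-0.15,"dy":-0.81,"dz":0.05,"ax":0.07,"ay":-0.52,"az":-0.32},{"claw":1,"dx":-0.15,"dy":-0.81,"dz":0.05,"ax":0.07,"ay":-0.52,"az":-0.32},{"claw":1,"dx":-0.15,"dy":-0.81,"dz":0.05,"ax":0.07,"ay":-0.52,"az":-0.32},{"claw":1,"dx":-0.15,"dy":-0.81,"dz":0.05,"ax":0.07,"ay":-0.52,"az":-0.32},{"claw":1,"dx":-0.15,"dy":-0.81,"dz":0.05,"ax":0.07,"ay":-0.52,"az":-0.32},{"claw":1,"dx":-0.15,"dy":-0.81,"dz":0.05,"ax":0.07,"ay":-0.52,"az":-0.32},{"claw":1,"dx":-0.15,"dy":-0.81,"dz":0.05,"ax":0.07,"ay":-0.52,"az":-0.32}]'
python3 -m crank '[{"claw":1,"dx":0,"dy":0,"dz":0,"ax":0,"ay":0,"az":0},{"claw":1,"dx":0,"dy":0,"dz":0,"ax":0,"ay":0,"az":0},{"claw":1,"dx":0,"dy":0,"dz":0,"ax":0,"ay":0,"az":0}]'
python3 wrist.py 3
python3 - <<'E'
from h import *
plan(*baseT(.12,.16))
c=pickle.load(open("w3.pkl","rb"));s,R,p=cur()
print(proj(c,cart(*P[9:12])).round(1).tolist())
for h in (.016,-.006): print(proj(c,[R@np.array([-.0016+a,b,h])+p for a,b in((.044,-.028),(.044,.028))]).round(1).tolist())
E
```

```text
time: 12.37
ee_pos: [0.4531, 0.1472, 0.1569]
eef_rot: [0.973, 0.23, -0.002, 0.001]
ft_force: [0.7, -0.2, -0.9]
width: 0.0556
grip_force: 15.0
time: 12.62
ee_pos: [0.4541, 0.146, 0.1566]
eef_rot: [0.973, 0.229, -0.0, 0.001]
ft_force: [0.9, 0.4, -0.7]
width: 0.0557
grip_force: 15.0
12.6167 [-4.420e-01  6.900e-02  3.500e-02  1.941e+00 -1.000e-03  1.133e+00
 -1.516e+00] [0.45407522 0.14596827 0.15657554]
1 rows: d [-0.001, -0.058, -0.112] a [0.015, 0.012, -0.006]  total mm [-0.0, -1.8, -3.4] deg [0.09, 0.07, -0.03]
[[265.9, -21.1], [270.3, 125.1], [355.0, -21.0], [351.2, 125.1]]
[[247.5, 206.6], [378.0, 206.8]]
[[237.9, 218.0], [386.9, 218.2]]
```

View pics/w3.png

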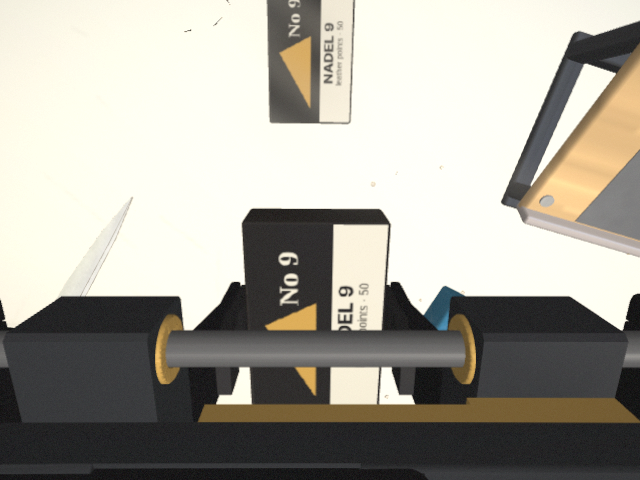

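```bash
cat > meas.py <<'E'
from h import *
def edges(c):
    G=cv2.GaussianBlur(c["color"],(0,0),.8).astype(float).mean(2); return np.gradient(G,axis=1),np.gradient(G,axis=0)
def edge(g,a,b,sgn,vert,n=25,w=6): # line near a->b -> refined end points
    a,b=np.array(a,float),np.array(b,float); q=[]
    i=1 if vert else 0
    for t in np.linspace(0,1,n):
        m=a+t*(b-a); k=int(round(m[i])); x=np.arange(int(m[1-i])-w,int(m[1-i])+w+1)
        v=sgn*(g[k,x] if vert else g[x,k]); j=v.argmax()
        sub=0
        if 0<j<len(v)-1: sub=.5*(v[j-1]-v[j+1])/(v[j-1]-2*v[j]+v[j+1]+1e-9)
        q.append((x[j]+sub,k))
    q=np.array(q); f=np.polyfit(q[:,1],q[:,0],1); r=q[:,0]-np.polyval(f,q[:,1]); ok=abs(r)<1.2*np.std(r)+.2; f=np.polyfit(q[ok,1],q[ok,0],1)
    o=[]
    for e in (a,b): v=np.polyval(f,e[i]); o.append((v,e[i]) if vert else (e[i],v))
    return np.array(o).round(1),np.std(q[ok,0]-np.polyval(f,q[ok,1])).round(2)
E
python3 - <<'E'
from meas import *
c=pickle.load(open("w3.pkl","rb")); gx,gy=edges(c)
print("base L",edge(gx,(269,20),(270,115),-1,1)); print("base R",edge(gx,(354,20),(351,115),1,1,w=5))
print("base N",edge(gy,(275,123),(315,123),1,0))
print("base Nwhite",edge(gy,(325,123),(347,123),-1,0,w=5),edge(gy,(325,123),(347,123),1,0,w=5))
print("held L",edge(gx,(243,228),(245,275),-1,1)); print("held R",edge(gx,(390,228),(386,275),1,1))
print("held bot far",edge(gy,(258,209),(378,209),-1,0)); print("held top far",edge(gy,(336,222),(385,222),1,0))
print(c["color"][215:232,350].mean(1).astype(int).tolist(),c["color"][40,345:362].mean(1).astype(int).tolist(),c["color"][250,378:398].mean(1).astype(int).tolist(),c["color"][115:132,335].mean(1).astype(int).tolist(),c["color"][115:132,295].mean(1).astype(int).tolist())
s,R,p=cur()
H=lambda x,y,h:proj(c,[R@np.array([x+a,y+b,h])+p for a,b in((.044,-.028),(.044,.028),(-.01,-.028),(-.01,.028))]).round(1).tolist()
print(H(-.003,.0015,-.006),H(-.003,.0015,.016))
print("basebot",proj(c,cart(*P[9:12],h=0)).round(1).tolist())
E
```

```text
base L (array([[267. ,  20. ],
       [268.9, 115. ]]), np.float64(0.1))
base R (array([[354.3,  20. ],
       [350.9, 115. ]]), np.float64(0.11))
base N (array([[275. , 122.7],
       [315. , 123. ]]), np.float64(0.04))
base Nwhite (array([[325. , 120.9],
       [347. , 121.3]]), np.float64(0.05)) (array([[325. , 123.8],
       [347. , 124.2]]), np.float64(0.04))
held L (array([[241.6, 228. ],
       [244.2, 275. ]]), np.float64(0.05))
held R (array([[390.3, 228. ],
       [387.2, 275. ]]), np.float64(0.08))
held bot far (array([[258. , 208.1],
       [378. , 208.6]]), np.float64(0.06))
held top far (array([[336. , 224. ],
       [385. , 224.2]]), np.float64(0.06))
[29, 29, 34, 31, 30, 28, 33, 34, 36, 93, 150, 171, 170, 170, 170, 171, 171] [163, 165, 164, 165, 164, 164, 143, 85, 130, 179, 180, 180, 181, 181, 181, 180, 181] [170, 170, 170, 170, 172, 170, 171, 170, 138, 54, 59, 140, 187, 186, 186, 186, 187, 186, 187, 187] [169, 170, 170, 169, 169, 169, 159, 119, 114, 165, 184, 185, 185, 184, 186, 184, 186] [58, 60, 59, 60, 60, 60, 62, 73, 139, 183, 183, 183, 184, 183, 183, 184, 185]
[[242.0, 221.7], [390.7, 221.9], [248.5, 348.5], [383.6, 348.7]] [[251.1, 209.8], [381.3, 210.0], [256.1, 323.1], [375.8, 323.3]]
basebot [[269.7, -9.7], [273.5, 125.1], [351.8, -9.6], [348.6, 125.1]]
```

```bash
cat >> h.py <<'E'
def place(z,off,a=.4545,b=None):
    b=P[9:11]+.0015*np.array([np.cos(.4616),np.sin(.4616)]) if b is None else b
    l=np.array([np.cos(a),np.sin(a),0]); v=np.array([-np.sin(a),np.cos(a),0]); R=tool(np.array([0,0,-1.]),-v)
    return R,np.r_[b,z]-R@np.r_[off,0]
E
python3 - <<'E'
from h import *
T=place(.075,[-.003,.0013]); print(T[1]); plan(*T)
E
```

```text
[0.56425402 0.20381573 0.075     ]
6 rows: d [0.692, -0.02, 0.453] a [0.002, 0.002, 0.01]  total mm [124.6, -3.2, 81.5] deg [0.09, 0.07, 0.37]
```

```bash
python3 -m crank '[{"claw":1,"dx":0.69,"dy":-0.02,"dz":0.45,"ax":0,"ay":0,"az":0.01},{"claw":1,"dx":0.69,"dy":-0.02,"dz":0.45,"ax":0,"ay":0,"az":0.01},{"claw":1,"dx":0.69,"dy":-0.02,"dz":0.45,"ax":0,"ay":0,"az":0.01},{"claw":1,"dx":0.69,"dy":-0.02,"dz":0.45,"ax":0,"ay":0,"az":0.01},{"claw":1,"dx":0.69,"dy":-0.02,"dz":0.45,"ax":0,"ay":0,"az":0.01},{"claw":1,"dx":0.69,"dy":-0.02,"dz":0.45,"ax":0,"ay":0,"az":0.01},{"claw":1,"dx":0,"dy":0,"dz":0,"ax":0,"ay":0,"az":0},{"claw":1,"dx":0,"dy":0,"dz":0,"ax":0,"ay":0,"az":0}]'
python3 -m crank '[{"claw":1,"dx":0,"dy":0,"dz":0,"ax":0,"ay":0,"az":0},{"claw":1,"dx":0,"dy":0,"dz":0,"ax":0,"ay":0,"az":0}]'
python3 - <<'E'
from h import *
plan(*place(.041,[-.003,.0013]))
E
```

```text
time: 13.33
ee_pos: [0.5637, 0.2038, 0.0743]
eef_rot: [0.974, 0.226, -0.001, 0.001]
ft_force: [-1.2, 0.2, -1.2]
width: 0.0558
grip_force: 15.0
time: 13.5
ee_pos: [0.5636, 0.2042, 0.0762]
eef_rot: [0.974, 0.226, -0.0, 0.001]
ft_force: [-0.3, 0.1, -0.6]
width: 0.0562
grip_force: 15.0
2 rows: d [0.008, 0.01, 0.586] a [0.006, 0.003, 0.004]  total mm [0.5, 0.6, 35.2] deg [0.07, 0.04, 0.05]
```

```bash
python3 -m crank '[{"claw":1,"dx":0.01,"dy":0.01,"dz":0.4,"ax":0,"ay":0,"az":0},{"claw":1,"dx":0,"dy":0,"dz":0.4,"ax":0,"ay":0,"az":0},{"claw":1,"dx":0,"dy":0,"dz":0.2,"ax":0,"ay":0,"az":0},{"claw":1,"dx":0,"dy":0,"dz":0.1,"ax":0,"ay":0,"az":0},{"claw":1,"dx":0,"dy":0,"dz":0,"ax":0,"ay":0,"az":0}]'
python3 -m crank '[{"claw":1,"dx":0,"dy":0,"dz":0.03,"ax":0,"ay":0,"az":0},{"claw":1,"dx":0,"dy":0,"dz":0.03,"ax":0,"ay":0,"az":0}]'
python3 -m crank '[{"claw":1,"dx":0,"dy":0,"dz":0.02,"ax":0,"ay":0,"az":0},{"claw":1,"dx":0,"dy":0,"dz":0,"ax":0,"ay":0,"az":0}]'
```

```text
time: 13.92
ee_pos: [0.5631, 0.2046, 0.0409]
eef_rot: [0.974, 0.226, -0.002, 0.001]
ft_force: [0.2, -0.1, -1.0]
width: 0.0559
grip_force: 15.0
time: 14.08
ee_pos: [0.5642, 0.205, 0.0407]
eef_rot: [0.974, 0.226, -0.0, 0.001]
ft_force: [-0.0, 0.2, -0.4]
width: 0.0559
grip_force: 15.0
time: 14.25
ee_pos: [0.5641, 0.205, 0.0401]
eef_rot: [0.974, 0.226, -0.0, 0.001]
ft_force: [0.3, 0.6, -1.1]
width: 0.056
grip_force: 15.0
```

```bash
python3 -m crank '[{"claw":1,"dx":0,"dy":0,"dz":0.03,"ax":0,"ay":0,"az":0},{"claw":1,"dx":0,"dy":0,"dz":0,"ax":0,"ay":0,"az":0}]'
python3 -m crank '[{"claw":1,"dx":0,"dy":0,"dz":0.03,"ax":0,"ay":0,"az":0},{"claw":1,"dx":0,"dy":0,"dz":0,"ax":0,"ay":0,"az":0}]'
python3 - <<'E'
from h import *
plan(*place(.038,[-.003,.0013]))
E
```

```text
time: 14.42
ee_pos: [0.5643, 0.2051, 0.0394]
eef_rot: [0.974, 0.226, -0.0, 0.0]
ft_force: [0.2, 0.5, 1.0]
width: 0.0558
grip_force: 15.0
time: 14.58
ee_pos: [0.5644, 0.2052, 0.0385]
eef_rot: [0.974, 0.226, -0.0, 0.0]
ft_force: [1.4, 0.7, 3.8]
width: 0.0555
grip_force: 15.0
1 rows: d [-0.027, 0.039, 0.016] a [0.008, 0.003, 0.02]  total mm [-0.8, 1.2, 0.5] deg [0.05, 0.02, 0.12]
```

```bash
python3 -m crank '[{"claw":1,"dx":0,"dy":0,"dz":-0.07,"ax":0,"ay":0,"az":0},{"claw":1,"dx":-0.03,"dy":0.04,"dz":0,"ax":0,"ay":0,"az":0.02},{"claw":1,"dx":0,"dy":0,"dz":0,"ax":0,"ay":0,"az":0},{"claw":1,"dx":0,"dy":0,"dz":0,"ax":0,"ay":0,"az":0},{"claw":1,"dx":0,"dy":0,"dz":0,"ax":0,"ay":0,"az":0},{"claw":1,"dx":0,"dy":0,"dz":0,"ax":0,"ay":0,"az":0}]'
python3 - <<'E'
from h import *
plan(*place(.038,[-.003,.0013]))
E
```

```text
time: 15.08
ee_pos: [0.5635, 0.2034, 0.04]
eef_rot: [0.974, 0.225, -0.001, 0.001]
ft_force: [-0.4, 0.6, -1.7]
width: 0.0559
grip_force: 15.0
1 rows: d [0.03, -0.001, 0.066] a [0.008, 0.02, -0.0]  total mm [0.9, -0.0, 2.0] deg [0.05, 0.12, -0.0]
```

```bash
python3 -m crank '[{"claw":1,"dx":0.015,"dy":0,"dz":0.03,"ax":0,"ay":0,"az":0},{"claw":1,"dx":0,"dy":0,"dz":0.02,"ax":0,"ay":0,"az":0},{"claw":1,"dx":0,"dy":0,"dz":0,"ax":0,"ay":0,"az":0},{"claw":1,"dx":0,"dy":0,"dz":0,"ax":0,"ay":0,"az":0}]'
python3 - <<'E'
from h import *
plan(*place(.038,[-.003,.0013]))
E
```

```text
time: 15.42
ee_pos: [0.564, 0.2037, 0.0387]
eef_rot: [0.974, 0.225, -0.001, 0.001]
ft_force: [0.7, 0.6, -0.4]
width: 0.0559
grip_force: 15.0
1 rows: d [0.009, 0.0, 0.022] a [0.007, 0.016, -0.0]  total mm [0.3, 0.0, 0.7] deg [0.04, 0.1, -0.0]
```

Good; touch down lightly and release slowly.

```bash
python3 -m crank '[{"claw":1,"dx":0,"dy":0,"dz":0.03,"ax":0,"ay":0,"az":0},{"claw":1,"dx":0,"dy":0,"dz":0,"ax":0,"ay":0,"az":0},{"claw":1,"dx":0,"dy":0,"dz":0,"ax":0,"ay":0,"az":0}]'
python3 -m crank '[{"claw":1,"dx":0,"dy":0,"dz":0.02,"ax":0,"ay":0,"az":0},{"claw":1,"dx":0,"dy":0,"dz":0,"ax":0,"ay":0,"az":0}]' 5
python3 - <<'E'
from h import *
plan(*place(.038,[-.003,.0013]))
E
```

```text
time: 15.67
ee_pos: [0.5641, 0.2037, 0.0384]
eef_rot: [0.974, 0.225, -0.001, 0.001]
ft_force: [-2.9, -0.3, 6.0]
width: 0.0558
grip_force: 15.0
time: 15.83
ee_pos: [0.5643, 0.2038, 0.0378]
eef_rot: [0.974, 0.225, -0.0, 0.0]
ft_force: [-0.5, 0.0, 5.3]
width: 0.0557
grip_force: 5.0
1 rows: d [-0.002, -0.001, -0.006] a [0.007, 0.008, -0.001]  total mm [-0.1, -0.0, -0.2] deg [0.04, 0.05, -0.01]
```

```bash
python3 -m crank '[{"claw":-0.2,"dx":0,"dy":0,"dz":0,"ax":0,"ay":0,"az":0},{"claw":-1,"dx":0,"dy":0,"dz":0,"ax":0,"ay":0,"az":0},{"claw":-1,"dx":0,"dy":0,"dz":0,"ax":0,"ay":0,"az":0},{"claw":-1,"dx":0,"dy":0,"dz":0,"ax":0,"ay":0,"az":0},{"claw":-1,"dx":0,"dy":0,"dz":-0.3,"ax":0,"ay":0,"az":0},{"claw":-1,"dx":0,"dy":0,"dz":-0.8,"ax":0,"ay":0,"az":0},{"claw":-1,"dx":0,"dy":0,"dz":-0.9,"ax":0,"ay":0,"az":0},{"claw":-1,"dx":0,"dy":0,"dz":-0.9,"ax":0,"ay":0,"az":0}]'
python3 -m crank '[{"claw":-1,"dx":-0.8,"dy":0,"dz":-0.4,"ax":0,"ay":0,"az":0},{"claw":-1,"dx":-0.8,"dy":0,"dz":-0.3,"ax":0,"ay":0,"az":0},{"claw":-1,"dx":-0.8,"dy":0,"dz":-0.3,"ax":0,"ay":0,"az":0},{"claw":-1,"dx":-0.8,"dy":0,"dz":-0.2,"ax":0,"ay":0,"az":0},{"claw":-1,"dx":0,"dy":0,"dz":0,"ax":0,"ay":0,"az":0},{"claw":-1,"dx":0,"dy":0,"dz":0,"ax":0,"ay":0,"az":0},{"claw":-1,"dx":0,"dy":0,"dz":0,"ax":0,"ay":0,"az":0},{"claw":-1,"dx":0,"dy":0,"dz":0,"ax":0,"ay":0,"az":0}]'
python3 wrist.py 4
python3 - <<'E'
from h import *
c=pickle.load(open("w4.pkl","rb"))
b=P[9:11]+.0015*np.array([np.cos(.4616),np.sin(.4616)])
for h in(0,.022,.044): print(h,proj(c,cart(*b,.452,h=h)).round(1).tolist())
plan(tool(-RB[:,2],-ydir(np.pi/2)),rk(P[6],P[7],.10))
E
```

```text
time: 16.5
ee_pos: [0.5638, 0.2036, 0.1255]
eef_rot: [0.974, 0.225, -0.001, 0.001]
ft_force: [0.5, 0.2, 0.7]
width: 0.0857
grip_force: 0.0
time: 17.17
ee_pos: [0.4784, 0.1621, 0.1603]
eef_rot: [0.974, 0.225, -0.001, 0.001]
ft_force: [-0.7, 1.0, -0.7]
width: 0.0869
grip_force: 0.0
17.1667 [-0.452  0.126  0.036  1.87  -0.004  1.147 -1.53 ] [0.47844071 0.16205106 0.16028454]
0 [[275.9, 36.0], [278.7, 162.0], [354.7, 36.3], [351.1, 162.2]]
0.022 [[272.7, 28.8], [276.1, 164.7], [357.9, 29.1], [353.8, 164.9]]
0.044 [[269.0, 20.3], [273.0, 167.8], [361.7, 20.7], [356.9, 168.1]]
13 rows: d [-0.058, 0.945, -0.018] a [-0.041, 0.32, 0.19]  total mm [-67.6, 362.0, -5.8] deg [-3.22, 24.97, 14.82]
```

View pics/w4.png

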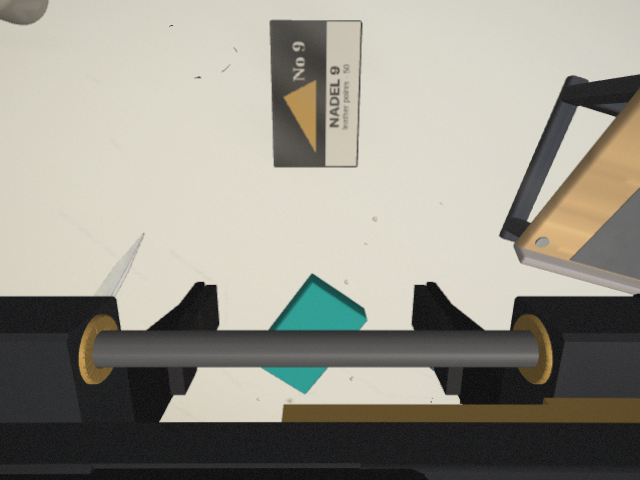

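Run:
```python
from meas import *
plan(tool(-RB[:,2],-ydir(np.pi/2)),rk(P[6],P[7]-.001,.14))
c=pickle.load(open("w4.pkl","rb")); gx,gy=edges(c)
m=dict(L=edge(gx,(270,35),(274,155),-1,1),R=edge(gx,(361,35),(357,155),1,1,w=4),N=edge(gy,(280,166),(320,167),1,0),F=edge(gy,(275,21),(318,21),-1,0))
for k,v in m.items(): print(k,v[0].tolist(),v[1])
def f(q):
    p=proj(c,cart(*q,h=.044)); FL,NL,FR,NR=p; o=[]
    for k,(a,b) in dict(L=(FL,NL),R=(FR,NR),N=(NL,NR),F=(FL,FR)).items():
        n=np.array([-(b-a)[1],(b-a)[0]])/np.linalg.norm(b-a); o+=list((m[k][0]-a)@n)
    return o
s=least_squares(f,[*P[9:11],.452]); print(s.x.round(4),np.round(f(s.x),1)); b=P[9:11]+.0015*np.array([np.cos(.4616),np.sin(.4616)]);print(b)
np.save("top.npy",s.x)
```

```text
13 rows: d [-0.082, 0.944, -0.119] a [-0.041, 0.32, 0.19]  total mm [-84.2, 358.7, -42.0] deg [-3.22, 24.97, 14.82]
L [[269.6, 35.0], [272.9, 155.0]] 0.1
R [[361.9, 35.0], [358.1, 155.0]] 0.12
N [[280.0, 166.9], [320.0, 166.9]] 0.01
F [[275.0, 19.5], [318.0, 20.0]] 0.1
[0.5627 0.2013 0.4529] [ 0.3  0.2 -0.2 -0.3 -0.2 -0.3  0.   0.4]
[0.5621293  0.20133067]
```

```bash
python3 -m crank '[{"claw":-1,"dx":-0.08,"dy":0.88,"dz":-0.11,"ax":-0.04,"ay":0.3,"az":0.18},{"claw":-1,"dx":-0.08,"dy":0.88,"dz":-0.11,"ax":-0.04,"ay":0.3,"az":0.18},{"claw":-1,"dx":-0.08,"dy":0.88,"dz":-0.11,"ax":-0.04,"ay":0.3,"az":0.18},{"claw":-1,"dx":-0.08,"dy":0.88,"dz":-0.11,"ax":-0.04,"ay":0.3,"az":0.18},{"claw":-1,"dx":-0.08,"dy":0.88,"dz":-0.11,"ax":-0.04,"ay":0.3,"az":0.18},{"claw":-1,"dx":-0.08,"dy":0.88,"dz":-0.11,"ax":-0.04,"ay":0.3,"az":0.18},{"claw":-1,"dx":-0.08,"dy":0.88,"dz":-0.11,"ax":-0.04,"ay":0.3,"az":0.18},{"claw":-1,"dx":-0.08,"dy":0.88,"dz":-0.11,"ax":-0.04,"ay":0.3,"az":0.18}]'
python3 -m crank '[{"claw":-1,"dx":-0.08,"dy":0.88,"dz":-0.11,"ax":-0.04,"ay":0.3,"az":0.18},{"claw":-1,"dx":-0.08,"dy":0.88,"dz":-0.11,"ax":-0.04,"ay":0.3,"az":0.18},{"claw":-1,"dx":-0.08,"dy":0.88,"dz":-0.11,"ax":-0.04,"ay":0.3,"az":0.18},{"claw":-1,"dx":-0.08,"dy":0.88,"dz":-0.11,"ax":-0.04,"ay":0.3,"az":0.18},{"claw":-1,"dx":-0.08,"dy":0.88,"dz":-0.11,"ax":-0.04,"ay":0.3,"az":0.18},{"claw":-1,"dx":-0.08,"dy":0.88,"dz":-0.11,"ax":-0.04,"ay":0.3,"az":0.18},{"claw":-1,"dx":0,"dy":0,"dz":0,"ax":0,"ay":0,"az":0},{"claw":-1,"dx":0,"dy":0,"dz":0,"ax":0,"ay":0,"az":0}]'
python3 - <<'E'
from h import *
plan(tool(-RB[:,2],-ydir(np.pi/2)),rk(P[6],P[7]-.001,.05)); print(cur()[0]["joint_positions"])
E
```

```text
time: 17.88
ee_pos: [0.5379, -0.0429, 0.1866]
eef_rot: [0.981, 0.149, 0.126, -0.011]
ft_force: [-0.1, -0.4, 0.6]
width: 0.0872
grip_force: 0.0
time: 18.55
ee_pos: [0.5572, -0.2015, 0.2019]
eef_rot: [0.972, 0.089, 0.217, -0.02]
ft_force: [-0.4, -0.0, -0.3]
width: 0.087
grip_force: 0.0
4 rows: d [0.029, -0.033, 0.758] a [0.01, -0.008, -0.018]  total mm [3.3, -4.1, 91.0] deg [0.25, -0.19, -0.44]
[-0.01725562  0.03247257  0.43473437  1.95390606 -0.35303646  0.81823108
 -0.77410153]
```

```bash
python3 -m crank '[{"claw":-1,"dx":0.03,"dy":-0.02,"dz":0.75,"ax":0.01,"ay":-0.01,"az":-0.02},{"claw":-1,"dx":0.03,"dy":-0.02,"dz":0.75,"ax":0.01,"ay":-0.01,"az":-0.02},{"claw":-1,"dx":0.03,"dy":-0.02,"dz":0.75,"ax":0.01,"ay":-0.01,"az":-0.02},{"claw":-1,"dx":0.01,"dy":0,"dz":0.7,"ax":0,"ay":0,"az":0},{"claw":-1,"dx":0,"dy":0,"dz":0,"ax":0,"ay":0,"az":0},{"claw":-1,"dx":0,"dy":0,"dz":0,"ax":0,"ay":0,"az":0},{"claw":-1,"dx":0,"dy":0,"dz":0,"ax":0,"ay":0,"az":0}]'
python3 - <<'E'
from h import *
plan(tool(-RB[:,2],-ydir(np.pi/2)),rk(P[6],P[7]-.001,.016))
E
```

```text
time: 19.13
ee_pos: [0.5971, -0.19, 0.1243]
eef_rot: [0.972, 0.095, 0.216, -0.021]
ft_force: [-0.2, 0.0, 0.1]
width: 0.0871
grip_force: 0.0
2 rows: d [-0.016, -0.001, 0.621] a [-0.001, -0.008, 0.01]  total mm [-1.0, -0.0, 37.3] deg [-0.02, -0.09, 0.12]
```

```bash
python3 -m crank '[{"claw":-1,"dx":-0.02,"dy":0,"dz":0.5,"ax":0,"ay":0,"az":0.01},{"claw":-1,"dx":0,"dy":0,"dz":0.4,"ax":0,"ay":0,"az":0.01},{"claw":-1,"dx":0,"dy":0,"dz":0.3,"ax":0,"ay":0,"az":0},{"claw":-1,"dx":0,"dy":0,"dz":0,"ax":0,"ay":0,"az":0},{"claw":-1,"dx":0,"dy":0,"dz":0,"ax":0,"ay":0,"az":0}]'
python3 -m crank '[{"claw":1,"dx":0,"dy":0,"dz":0,"ax":0,"ay":0,"az":0},{"claw":1,"dx":0,"dy":0,"dz":0,"ax":0,"ay":0,"az":0},{"claw":1,"dx":0,"dy":0,"dz":0,"ax":0,"ay":0,"az":0},{"claw":1,"dx":0,"dy":0,"dz":0,"ax":0,"ay":0,"az":0},{"claw":1,"dx":0,"dy":0,"dz":0,"ax":0,"ay":0,"az":0},{"claw":1,"dx":0,"dy":0,"dz":0,"ax":0,"ay":0,"az":0},{"claw":1,"dx":0,"dy":0,"dz":0,"ax":0,"ay":0,"az":0},{"claw":1,"dx":0,"dy":0,"dz":0,"ax":0,"ay":0,"az":0}]' 15
python3 - <<'E'
from h import *
s,R,p=cur(); print(RB.T@(p-OB),P[6:9])
E
```

```text
time: 19.55
ee_pos: [0.6111, -0.1875, 0.0905]
eef_rot: [0.972, 0.093, 0.216, -0.021]
ft_force: [-0.1, 0.4, -0.2]
width: 0.0871
grip_force: 0.0
time: 20.22
ee_pos: [0.6113, -0.1874, 0.0909]
eef_rot: [0.972, 0.093, 0.216, -0.021]
ft_force: [-2.2, 1.3, 3.7]
width: 0.0561
grip_force: 15.0
[-0.0222573  -0.08269392  0.01687188] [-0.02218896 -0.08152988 -0.00687671]
```

```bash
python3 -m crank '[{"claw":1,"dx":0,"dy":0,"dz":-0.3,"ax":0,"ay":0,"az":0},{"claw":1,"dx":0,"dy":0,"dz":-0.7,"ax":0,"ay":0,"az":0},{"claw":1,"dx":0,"dy":0,"dz":-0.9,"ax":0,"ay":0,"az":0},{"claw":1,"dx":0,"dy":0,"dz":-0.9,"ax":0,"ay":0,"az":0},{"claw":1,"dx":0,"dy":0,"dz":-0.9,"ax":0,"ay":0,"az":0},{"claw":1,"dx":0,"dy":0,"dz":-0.5,"ax":0,"ay":0,"az":0},{"claw":1,"dx":0,"dy":0,"dz":0,"ax":0,"ay":0,"az":0}]'
python3 - <<'E'
from h import *
plan(*baseT(.12,.18),N=14)
E
```

```text
time: 20.8
ee_pos: [0.5588, -0.1996, 0.2088]
eef_rot: [0.971, 0.092, 0.219, -0.02]
ft_force: [1.4, -1.4, -1.1]
width: 0.0559
grip_force: 15.0
14 rows: d [0.003, -0.867, 0.062] a [0.042, -0.3, -0.182]  total mm [-46.7, -360.5, 9.1] deg [3.54, -25.19, -15.33]
```

```bash
python3 -m crank '[{"claw":1,"dx":0,"dy":-0.87,"dz":0.06,"ax":0.04,"ay":-0.3,"az":-0.18},{"claw":1,"dx":0,"dy":-0.87,"dz":0.06,"ax":0.04,"ay":-0.3,"az":-0.18},{"claw":1,"dx":0,"dy":-0.87,"dz":0.06,"ax":0.04,"ay":-0.3,"az":-0.18},{"claw":1,"dx":0,"dy":-0.87,"dz":0.06,"ax":0.04,"ay":-0.3,"az":-0.18},{"claw":1,"dx":0,"dy":-0.87,"dz":0.06,"ax":0.04,"ay":-0.3,"az":-0.18},{"claw":1,"dx":0,"dy":-0.87,"dz":0.06,"ax":0.04,"ay":-0.3,"az":-0.18},{"claw":1,"dx":0,"dy":-0.87,"dz":0.06,"ax":0.04,"ay":-0.3,"az":-0.18},{"claw":1,"dx":0,"dy":-0.87,"dz":0.06,"ax":0.04,"ay":-0.3,"az":-0.18}]'
python3 -m crank '[{"claw":1,"dx":0,"dy":-0.87,"dz":0.06,"ax":0.04,"ay":-0.3,"az":-0.18},{"claw":1,"dx":0,"dy":-0.87,"dz":0.06,"ax":0.04,"ay":-0.3,"az":-0.18},{"claw":1,"dx":0,"dy":-0.87,"dz":0.06,"ax":0.04,"ay":-0.3,"az":-0.18},{"claw":1,"dx":0,"dy":-0.87,"dz":0.06,"ax":0.04,"ay":-0.3,"az":-0.18},{"claw":1,"dx":0,"dy":-0.87,"dz":0.06,"ax":0.04,"ay":-0.3,"az":-0.18},{"claw":1,"dx":0,"dy":-0.87,"dz":0.06,"ax":0.04,"ay":-0.3,"az":-0.18},{"claw":1,"dx":0,"dy":0,"dz":0,"ax":0,"ay":0,"az":0},{"claw":1,"dx":0,"dy":0,"dz":0,"ax":0,"ay":0,"az":0}]'
python3 -m crank '[{"claw":1,"dx":0,"dy":0,"dz":0,"ax":0,"ay":0,"az":0},{"claw":1,"dx":0,"dy":0,"dz":0,"ax":0,"ay":0,"az":0},{"claw":1,"dx":0,"dy":0,"dz":0,"ax":0,"ay":0,"az":0}]'
python3 wrist.py 5
python3 - <<'E'
from meas import *
plan(*baseT(.12,.18))
c=pickle.load(open("w5.pkl","rb"));s,R,p=cur(); gx,gy=edges(c)
for x in(0,-.003):
  for h in (.017,-.005): print(x,h,proj(c,[R@np.array([x+a,.0013+b,h])+p for a,b in((.044,-.028),(.044,.028))]).round(1).tolist())
print("stack",proj(c,cart(.5627,.2013,.4529,h=.044)).round(1).tolist())
for nm,e in dict(L=edge(gx,(243,228),(245,275),-1,1),R=edge(gx,(390,228),(386,275),1,1),bot=edge(gy,(258,206),(378,206),-1,0,w=9),top=edge(gy,(336,221),(385,221),1,0,w=9)).items(): print(nm,e[0].tolist(),e[1])
E
```

```text
time: 21.47
ee_pos: [0.5092, 0.0061, 0.1883]
eef_rot: [0.981, 0.172, 0.091, -0.009]
ft_force: [1.0, 0.1, -1.8]
width: 0.0561
grip_force: 15.0
time: 22.13
ee_pos: [0.4505, 0.1511, 0.176]
eef_rot: [0.973, 0.229, -0.003, 0.0]
ft_force: [0.2, -1.2, -1.9]
width: 0.056
grip_force: 15.0
time: 22.38
ee_pos: [0.4514, 0.1488, 0.177]
eef_rot: [0.974, 0.227, -0.002, 0.0]
ft_force: [-0.1, -0.0, -0.9]
width: 0.0558
grip_force: 15.0
22.3833 [-0.442  0.049  0.029  1.917 -0.002  1.181 -1.525] [0.45144902 0.14880831 0.17698831]
1 rows: d [0.031, 0.081, -0.097] a [-0.009, 0.041, -0.034]  total mm [0.9, 2.4, -2.9] deg [-0.06, 0.25, -0.21]
0 0.017 [[249.4, 202.3], [379.6, 202.3]]
0 -0.005 [[240.2, 213.1], [388.7, 213.2]]
-0.003 0.017 [[249.8, 209.1], [379.3, 209.2]]
-0.003 -0.005 [[240.6, 220.9], [388.3, 220.9]]
stack [[271.8, -29.0], [275.2, 119.5], [362.0, -28.5], [356.9, 120.0]]
L [[241.7, 228.0], [244.2, 275.0]] 0.05
R [[390.3, 228.0], [387.2, 275.0]] 0.08
bot [[258.0, 202.9], [378.0, 203.5]] 0.06
top [[336.0, 217.8], [385.0, 218.0]] 0.05
```

View pics/w5.png

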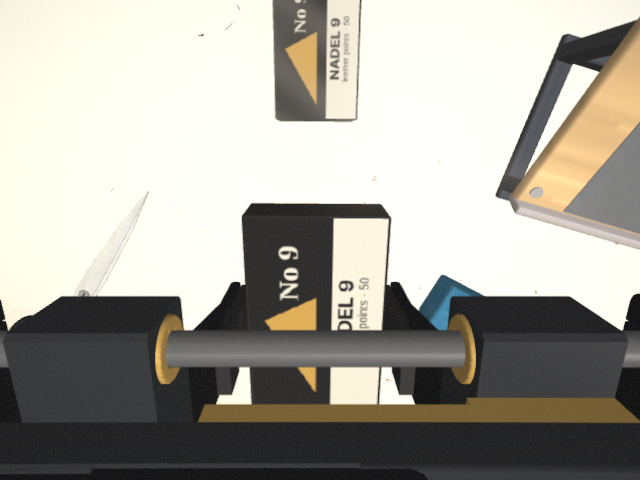

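Run:
```python
from h import *
plan(*place(.085,[-.0004,.0013],b=[.5625,.2013]),N=6)
```

```text
6 rows: d [0.686, 0.004, 0.51] a [-0.002, 0.007, 0.006]  total mm [123.6, 1.0, 91.6] deg [-0.06, 0.25, 0.2]
```

```bash
python3 -m crank '[{"claw":1,"dx":0.68,"dy":0,"dz":0.45,"ax":0,"ay":0.01,"az":0.01},{"claw":1,"dx":0.68,"dy":0,"dz":0.45,"ax":0,"ay":0.01,"az":0.01},{"claw":1,"dx":0.68,"dy":0,"dz":0.45,"ax":0,"ay":0.01,"az":0},{"claw":1,"dx":0.68,"dy":0,"dz":0.45,"ax":0,"ay":0,"az":0.01},{"claw":1,"dx":0.68,"dy":0,"dz":0.45,"ax":0,"ay":0,"az":0},{"claw":1,"dx":0.68,"dy":0,"dz":0.6,"ax":0,"ay":0,"az":0},{"claw":1,"dx":0,"dy":0,"dz":0,"ax":0,"ay":0,"az":0},{"claw":1,"dx":0,"dy":0,"dz":0,"ax":0,"ay":0,"az":0}]'
python3 -m crank '[{"claw":1,"dx":0,"dy":0,"dz":0,"ax":0,"ay":0,"az":0},{"claw":1,"dx":0,"dy":0,"dz":0,"ax":0,"ay":0,"az":0},{"claw":1,"dx":0,"dy":0,"dz":0,"ax":0,"ay":0,"az":0},{"claw":1,"dx":0,"dy":0,"dz":0,"ax":0,"ay":0,"az":0}]'
python3 - <<'E'
from h import *
plan(*place(.064,[-.0004,.0013],b=[.5625,.2013]))
E
```

```text
time: 23.1
ee_pos: [0.5606, 0.2033, 0.0899]
eef_rot: [0.974, 0.226, -0.002, -0.0]
ft_force: [-0.6, 0.6, -1.1]
width: 0.0557
grip_force: 15.0
time: 23.43
ee_pos: [0.5609, 0.2038, 0.0924]
eef_rot: [0.974, 0.226, -0.0, -0.0]
ft_force: [0.0, -0.3, -0.7]
width: 0.0561
grip_force: 15.0
1 rows: d [0.025, 0.055, 0.945] a [-0.009, -0.001, 0.016]  total mm [0.8, 1.6, 28.4] deg [-0.06, -0.0, 0.1]
```

```bash
python3 -m crank '[{"claw":1,"dx":0.02,"dy":0.04,"dz":0.35,"ax":0,"ay":0,"az":0.01},{"claw":1,"dx":0,"dy":0,"dz":0.3,"ax":0,"ay":0,"az":0},{"claw":1,"dx":0,"dy":0,"dz":0.2,"ax":0,"ay":0,"az":0},{"claw":1,"dx":0,"dy":0,"dz":0,"ax":0,"ay":0,"az":0},{"claw":1,"dx":0,"dy":0,"dz":0,"ax":0,"ay":0,"az":0},{"claw":1,"dx":0,"dy":0,"dz":0,"ax":0,"ay":0,"az":0},{"claw":1,"dx":0,"dy":0,"dz":0,"ax":0,"ay":0,"az":0}]'
python3 - <<'E'
from h import *
plan(*place(.061,[-.0004,.0013],b=[.5625,.2013]))
E
```

```text
time: 24.02
ee_pos: [0.5621, 0.2032, 0.0661]
eef_rot: [0.974, 0.226, -0.001, -0.0]
ft_force: [0.5, 0.4, -0.7]
width: 0.0559
grip_force: 15.0
1 rows: d [-0.002, 0.02, 0.172] a [-0.01, 0.008, 0.009]  total mm [-0.1, 0.6, 5.1] deg [-0.06, 0.05, 0.05]
```

```bash
python3 -m crank '[{"claw":1,"dx":0,"dy":0.02,"dz":0.06,"ax":0,"ay":0,"az":0.01},{"claw":1,"dx":0,"dy":0,"dz":0.04,"ax":0,"ay":0,"az":0},{"claw":1,"dx":0,"dy":0,"dz":0.02,"ax":0,"ay":0,"az":0},{"claw":1,"dx":0,"dy":0,"dz":0,"ax":0,"ay":0,"az":0},{"claw":1,"dx":0,"dy":0,"dz":0,"ax":0,"ay":0,"az":0},{"claw":1,"dx":0,"dy":0,"dz":0,"ax":0,"ay":0,"az":0}]'
python3 - <<'E'
from h import *
plan(*place(.061,[-.0004,.0013],b=[.5625,.2013]))
E
```

```text
time: 24.52
ee_pos: [0.5621, 0.2026, 0.0623]
eef_rot: [0.974, 0.225, -0.001, -0.0]
ft_force: [0.1, 0.6, -2.4]
width: 0.0561
grip_force: 15.0
1 rows: d [0.005, 0.0, 0.044] a [-0.01, 0.012, -0.002]  total mm [0.2, 0.0, 1.3] deg [-0.06, 0.07, -0.01]
```

```bash
python3 -m crank '[{"claw":1,"dx":0,"dy":0,"dz":0.03,"ax":0,"ay":0,"az":0},{"claw":1,"dx":0,"dy":0,"dz":0,"ax":0,"ay":0,"az":0},{"claw":1,"dx":0,"dy":0,"dz":0,"ax":0,"ay":0,"az":0}]'
python3 -m crank '[{"claw":1,"dx":0,"dy":0,"dz":0.02,"ax":0,"ay":0,"az":0},{"claw":1,"dx":0,"dy":0,"dz":0,"ax":0,"ay":0,"az":0},{"claw":1,"dx":0,"dy":0,"dz":0,"ax":0,"ay":0,"az":0}]'
python3 - <<'E'
from h import *
plan(*place(.061,[-.0004,.0013],b=[.5625,.2013]))
E
```

```text
time: 24.77
ee_pos: [0.5622, 0.2026, 0.0614]
eef_rot: [0.974, 0.225, -0.001, -0.0]
ft_force: [0.0, -0.2, -0.7]
width: 0.056
grip_force: 15.0
time: 25.02
ee_pos: [0.5623, 0.2027, 0.061]
eef_rot: [0.974, 0.225, -0.001, -0.0]
ft_force: [0.4, 0.3, 1.9]
width: 0.0559
grip_force: 15.0
1 rows: d [-0.0, 0.0, -0.001] a [-0.01, 0.008, -0.002]  total mm [-0.0, 0.0, -0.0] deg [-0.06, 0.05, -0.01]
```

Contact, aligned. A hair more, then release and retreat.

```bash
python3 -m crank '[{"claw":1,"dx":0,"dy":0,"dz":0.02,"ax":0,"ay":0,"az":0},{"claw":1,"dx":0,"dy":0,"dz":0,"ax":0,"ay":0,"az":0},{"claw":1,"dx":0,"dy":0,"dz":0,"ax":0,"ay":0,"az":0}]' 5
python3 -m crank '[{"claw":-0.2,"dx":0,"dy":0,"dz":0,"ax":0,"ay":0,"az":0},{"claw":-1,"dx":0,"dy":0,"dz":0,"ax":0,"ay":0,"az":0},{"claw":-1,"dx":0,"dy":0,"dz":0,"ax":0,"ay":0,"az":0},{"claw":-1,"dx":0,"dy":0,"dz":0,"ax":0,"ay":0,"az":0},{"claw":-1,"dx":0,"dy":0,"dz":-0.3,"ax":0,"ay":0,"az":0},{"claw":-1,"dx":0,"dy":0,"dz":-0.8,"ax":0,"ay":0,"az":0},{"claw":-1,"dx":0,"dy":0,"dz":-0.9,"ax":0,"ay":0,"az":0},{"claw":-1,"dx":0,"dy":0,"dz":-0.9,"ax":0,"ay":0,"az":0}]'
python3 -m crank '[{"claw":-1,"dx":-0.8,"dy":0,"dz":-0.4,"ax":0,"ay":0,"az":0},{"claw":-1,"dx":-0.8,"dy":0,"dz":-0.3,"ax":0,"ay":0,"az":0},{"claw":-1,"dx":-0.8,"dy":0,"dz":-0.3,"ax":0,"ay":0,"az":0},{"claw":-1,"dx":-0.8,"dy":0,"dz":-0.2,"ax":0,"ay":0,"az":0},{"claw":-1,"dx":0,"dy":0,"dz":0,"ax":0,"ay":0,"az":0},{"claw":-1,"dx":0,"dy":0,"dz":0,"ax":0,"ay":0,"az":0},{"claw":-1,"dx":0,"dy":0,"dz":0,"ax":0,"ay":0,"az":0},{"claw":-1,"dx":0,"dy":0,"dz":0,"ax":0,"ay":0,"az":0}]'
python3 wrist.py 6
python3 - <<'E'
from h import *
from bench import r
c=pickle.load(open("w6.pkl","rb"))
for h in(.022,.066): print(h,proj(c,cart(.5625,.2013,.4525,h=h)).round(1).tolist())
a=c["color"][0:260,180:460,::-1]; s=r.camera("scene")["color"][190:350,270:470,::-1]; t=r.camera("top")["color"][160:270,255:500,::-1]
m=np.zeros((600,800,3),np.uint8)
m[:260*1,:280]=a; m[270:590,:400]=cv2.resize(s,(400,320),interpolation=cv2.INTER_CUBIC); m[:220,300:790]=cv2.resize(t,(490,220),interpolation=cv2.INTER_CUBIC)
b=r.camera("scene")["color"][200:255,275:330,::-1]; m[270:600,420:750]=cv2.resize(b,(330,330),interpolation=cv2.INTER_CUBIC)
cv2.imwrite("pics/end.png",cv2.convertScaleAbs(m,alpha=1.4))
E
```

```text
time: 25.27
ee_pos: [0.5623, 0.2026, 0.0602]
eef_rot: [0.974, 0.225, -0.001, -0.0]
ft_force: [1.1, 0.1, 0.3]
width: 0.056
grip_force: 5.0
time: 25.93
ee_pos: [0.5619, 0.2023, 0.1485]
eef_rot: [0.974, 0.225, -0.001, -0.0]
ft_force: [0.5, 0.2, 0.4]
width: 0.0862
grip_force: 0.0
time: 26.6
ee_pos: [0.4765, 0.1607, 0.1832]
eef_rot: [0.974, 0.225, -0.001, -0.0]
ft_force: [0.3, -0.1, -0.1]
width: 0.087
grip_force: 0.0
26.6 [-0.447  0.101  0.033  1.847 -0.005  1.195 -1.528] [0.47650566 0.16074144 0.18319792]
0.022 [[276.1, 32.3], [279.0, 158.5], [354.9, 32.5], [351.3, 158.7]]
0.066 [[269.2, 16.0], [273.2, 163.8], [361.8, 16.2], [357.0, 164.0]]
```

View pics/end.png

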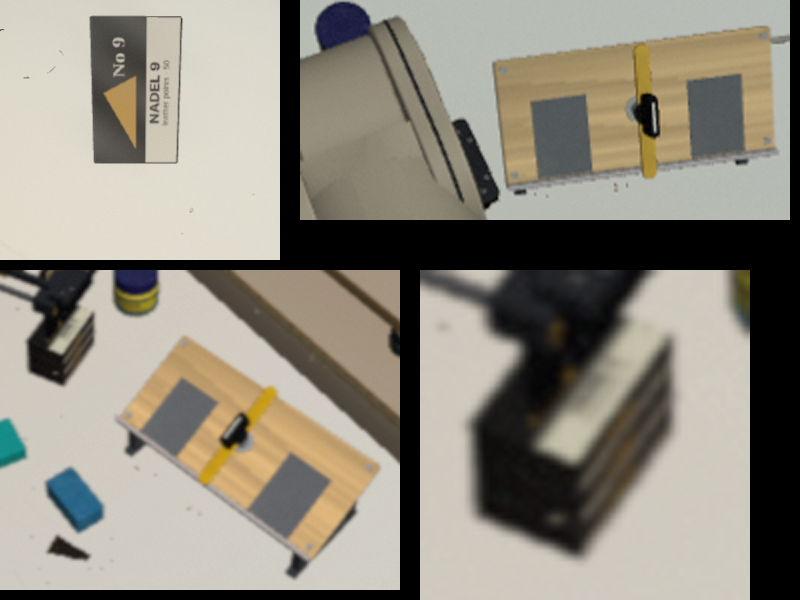

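The column is flush in every view: the wrist crop puts the top carton at (271,16)–(357,163), within about 2 px of the prediction. The keeper bar lies up and down the slope.

```bash
python3 -c "
from bench import r
print(r.close_job())"
```

```text
the job is handed in; nothing more can be done
None
```

The job is handed in at about 27 s: the keeper bar points up and down the slope, and both rack cartons are stacked flush on the base carton in one column of three, with the gripper clear.

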